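# Weigh the moisture sample from the drying rack

## Task

Use the pull hook to draw the rack's lower tray out to its stop by the handle loop under the upper tray, then lay the hook down on the bench. Take the filled sample cup off that tray and lower it upright and gently into the tapered catch cup on the scale, letting go as soon as it sits: it must come out again for the next check, so do not press or drop it in and wedge it tight. Leave the tray out, and leave the jar, the hygrometer, the spare cups and the two loose mushrooms on the bench where they are.

Things in the scene. Friction and masses are not known exactly. Their poses are not given: they have to be found in the camera images.
- rack: Two-tier tray rack, 290 mm wide (y), 320 deep (x), 172 high: galvanised angle posts, wooden trays of mushrooms. Origin on the bench under the middle of its open front edge; +x into the rack, +y to its left. The upper tray is fixed: front rail at x = 0, underside 140 mm and top 162 mm above the bench, mushrooms from 35 mm further back, up to 205 mm high. Under it is a free space 236 mm wide.
- pull_loop (a point): Steel handle loop, an upright D seen from the side, in the middle of the lower tray's front. Origin at the middle of its upright bar (9 mm thick), 54 mm above the bench; axes as the rack's. Tray in: bar 22 mm behind the rack's front edge, hidden from above. Behind the bar is a gap 25 mm deep in x (then the tray's plate) and 31 mm high, centred on the origin's height and open to both sides (y).
- tray (a joint): Slide of the lower tray: 0 = in, grows as it comes out along the rack's -x, stop at 0.155 m. Needs about 3 N, stays where left. Tray 236 mm wide; its front board is 55 mm behind the rack's front edge when in, board top 52 mm and floor 28 mm above the bench; mushrooms on it rise to 66 mm.
- hook_handle (a point): Pull hook lying flat on the bench: wooden handle 100 mm long (x), 26 wide, 28 high; from its front end a straight steel rod, 8 mm thick, runs on to x = +130 mm, then turns square towards -y; this tip ends 34 mm from the rod's line. This point: middle of the handle, 14 mm above the bench, on the rod's line; +x to the hook. 0.09 kg, centre of mass 19 mm ahead of this point.
- sample_mid (a point): Filled sample cup, steel, round, 95 mm high, standing on the lower tray, about 100 mm behind the rack's front edge when the tray is in. This point: on its axis, 47.5 mm above its underside; z its axis. Underside 42 mm across, tapering out to 58 mm at 58 mm height; above, a straight collar 58 mm across, 37 mm high, to grip it. Mushrooms about 12 mm over the rim. 0.11 to 0.18 kg.
- catch_cup: Empty tapered steel cup standing loose on the scale's pan, 62 mm high, mouth 54.6 mm across inside, 65 outside, inner taper as the sample cup's. Origin at the centre of its underside, z its axis. 0.22 kg. The sample cup sits, tapers just touching all round, with its underside 16 mm above this origin (sample_mid 63.5 mm above it, 46 mm of the cup inside the mouth).
- scale: Bench scale, 210 x 180 mm, white, fixed, with a round steel pan 132 mm across whose top is 55 mm above the bench and whose centre lies 20 mm along +x from this origin. Origin on the bench under the housing's centre.
- spare_cups: Bystander: two spare catch cups stacked in one another, 65 mm across, 80 mm high, standing on the bench. Origin at the underside.
- jar: Bystander: glass jar, 84 mm across, 125 mm high. Origin at the underside.
- hygrometer: Bystander: white hygrometer, 100 mm wide, 35 mm deep, 75 mm high. Origin at the underside.
- shroom_a: Bystander: dried mushroom, 66 mm long, 32 mm thick, lying on the bench in front of the robot, left of the scale. Origin at its underside.
- shroom_b: Bystander: dried mushroom, 62 mm long, 30 mm thick, lying on the bench to the right of the rack. Origin at its underside.
Not all that is in view belongs to the job. Leave any yellow look-alike of the part that bears hook_handle alone.

How it is judged:
By the outcome, as a careful person would: the job done as asked, in the order asked, and still so for the second after the job is handed in, with the robot touching nothing.
It also fails if it takes over 72 s, if anything falls off the work surface, if the arm or the gripper's body presses on something with over 40 N, if the wrist force passes 120 N, or if a joint passes its speed limit or range.

## Robot

A 6-joint arm with a two-finger parallel gripper is mounted at the origin on the work surface. World frame = base frame: x ahead of the robot, y to its left, z up, the work surface at z = 0. Lengths are in m, angles in rad, forces in N, time in s.
With the tool pointing down it reaches from about 0.425 to 0.95 m from the base axis. Payload 3.5 kg.
Tool frame: the origin (TCP) lies on the centre line of the jaws, within the pads' length; the fingertips stand 11 mm ahead of it and the grasp point (between the pads) lies 8 mm behind it; x points along the fingers, y is the direction in which the jaws open and shut, and the axes are right-handed (so a half turn about x gives the same grasp; the last joint's range is limited). The gripper opens to 85 mm and grips with 20 to 120 N. Pads are 22 mm wide; open, the fingers measure 114 mm over their backs; the gripper's body (76 mm by 85 mm) begins 54 mm behind the grasp point. The pads swing forward as they close: fully open they stand 13 mm farther back than shut.
Start: joints at [1.047, 0.286, 1.577, -0, 1.279, -0.15], TCP at [0.246, 0.628, 0.242] pointing down, gripper open.
Joint ranges: [-2.77, 2.77], [-0.9, 2.22], [0.21, 2.48], [-1.53, 4.67], [0.24, 2.81], [-2.84, 2.84]. Speed limits (rad/s): [2.79, 2.79, 3.14, 3.14, 3.14, 3.14].

## Interface

Orientations are given as a unit quaternion [x, y, z, w].
In Python, from plant import ctrl gives the robot as it stands. The module is installed in compiled form; this text tells all that it offers.
- The arm moves only by the tool drive_tool, never from a script. Its argument "series" is a list of rows, each a list of 2 entries, a list of its own where there are three numbers: the shift along the tool's x, y, z in units of 50 mm (1.0 is 50 mm), then the turn, a rotation vector about the tool's x, y, z in degrees. A call has 1 to 5 rows; each row shifts and turns the pose as measured when the row begins, along the tool's axes as they then stand; what a row does not reach is not made up. A row lasts 1/10 s, in which the tool goes at most 50 mm and 8.59 degrees, less where a joint would pass 70% of its speed; a pose out of reach is approached as far as the arm can. A call is refused whole if a number of a shift passes 1 or a number of a turn 8.59, either way. A call with a gripper value outside its range is refused whole. "grip" is the gripper's target within -1 to 1 (fully open at 1, half-way at 0, shut at -1), set as the call begins (left out, the last holds). The fingers move at their own pace and stop on an object; "newtons" is the grip in N (left out, the last holds). Time passes only in rows, so rows that do not move let the fingers close. It gives the time, the measured TCP pose, the force and the opening at its end, in the units of the state.
- ctrl.get_state(): the state, without advancing time (a new reading comes with each control period).
- ctrl.read_camera(name): name is "scene" or "top" or "wrist"; returns a dict with "img" (400x640x3 uint8, red, green, blue), "camera_matrix" (3x3 intrinsics, pixels), "R" (3x3) and "t" (3): a world point X has camera coordinates R X + t. Camera axes: x right, y down, z forward; pixel columns grow to the right and rows downward; lengths in m; the calibration is good to about 2 mm. A picture is of the moment at which its call begins. There is no depth.
- ctrl.sign_off(): hands the job in, once; it reports no verdict.
The state is a dict: "time": time; "qpos": joint angles; "dq": joint speeds; "joint_efforts": joint torques, N m; "eef_pos": TCP position; "tcp_rot": TCP orientation; "contact_force": force on the tool from outside, world axes, zero at the start; "wrist_torque": the same for the moment, N m; "opening": opening from 0.0 (shut) to 1.0 (fully open).
Only numpy, scipy, OpenCV 4.12 (cv2) and the standard library are available. Lean on these libraries where they do the work, as an engineer would, in place of code of your own. Each camera call takes 0.05 s, during which the arm holds its last target.

## Working session

There is one attempt and no reset: what is moved stays moved. The work goes in short steps, Python scripts to look and compute and a tool call to move; the robot and the scene stay as the last step left them, time stands still between calls to the robot, and variables do not carry over. Pictures are saved under pics/ and viewed, and the job is handed in when it is done.

Besides the shell and the picture viewer there is one more tool, called after "Request:" as name(argument=value, ...), one argument or row to a line, values as JSON. drive_tool: Moves the arm, as the interface text tells. Its arguments: {"type":"object","properties":{"series":{"type":"array"},"grip":{"type":"number"},"newtons":{"type":"number"}},"required":["series"]}

```bash
mkdir -p pics; cat > h.py <<'E'
import numpy as np, cv2
from plant import ctrl
def snap(n,f):
    c=ctrl.read_camera(n); cv2.imwrite('pics/'+f+'.png',c['img'][:,:,::-1]); np.savez('pics/'+f+'.npz',**{k:np.array(v) for k,v in c.items()}); return c
def load(f): return dict(np.load('pics/'+f+'.npz'))
def ray(c,u,v):
    K,R,t=c['camera_matrix'],c['R'],c['t']
    d=R.T@np.linalg.inv(K)@np.array([u,v,1.]); o=-R.T@t
    return o,d/np.linalg.norm(d)
def onz(c,u,v,z):
    o,d=ray(c,u,v); return o+d*(z-o[2])/d[2]
def proj(c,X):
    p=c['camera_matrix']@(c['R']@np.array(X,float)+c['t']); return p[:2]/p[2]
E
python3 - <<'E'
from h import *
for n in ['scene','top','wrist']:
    c=snap(n,n+'0'); print(n,-c['R'].T@c['t'],c['camera_matrix'][0,0])
print(ctrl.get_state())
E
```

```text
scene [ 0.34487581 -0.83830127  0.92351617] 483.9459305649946
top [0.3950952  0.02337504 1.38671002] 403.5615311157073
wrist [0.18178045 0.65367847 0.37196838] 301.63655857093283
{'time': 0.15, 'qpos': array([ 1.04701285e+00,  2.87002862e-01,  1.57787313e+00, -5.18966611e-05,
        1.27856369e+00, -1.49974824e-01]), 'dq': array([ 0.00029143, -0.00214929, -0.00569369,  0.00138169, -0.00417745,
       -0.00085622]), 'joint_efforts': array([ 1.23052873e-04, -4.06603897e+01, -2.93139929e+01, -1.87898258e-04,
        3.94931922e-03,  1.38404727e-05]), 'eef_pos': array([0.24620174, 0.62796387, 0.24122021]), 'tcp_rot': array([ 0.1307658 ,  0.69499189, -0.13201005,  0.69459335]), 'contact_force': array([-0.27969081, -0.34759776, -1.12453064]), 'wrist_torque': array([ 0.00740373, -0.0082249 ,  0.02627053]), 'opening': 1.0020843902855532}
```

View pics/scene0.png

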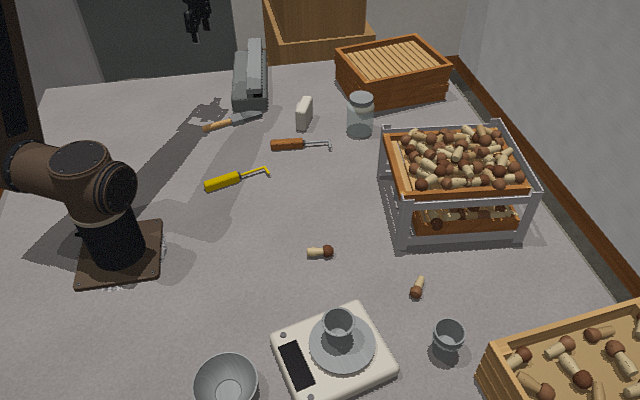

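View pics/top0.png

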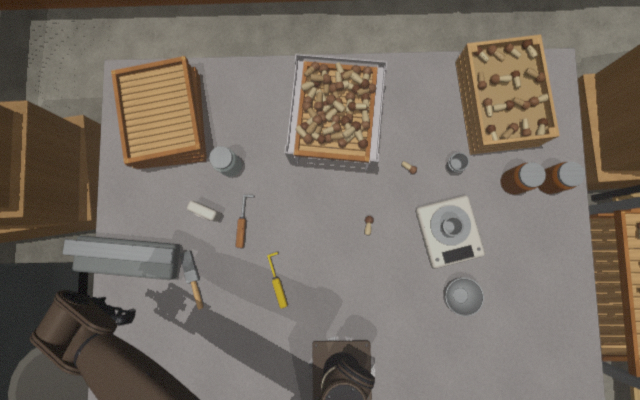

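View pics/wrist0.png

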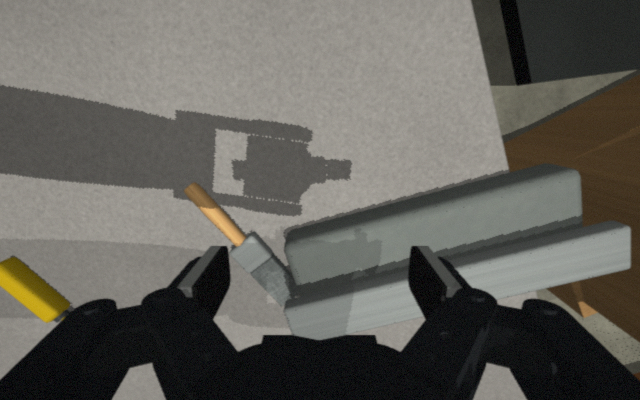

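```bash
python3 - <<'E'
from h import *
c=load('top0');s=load('scene0')
def crop(c,x0,y0,x1,y1,k): return cv2.resize(c['img'][y0:y1,x0:x1,::-1],None,fx=k,fy=k,interpolation=cv2.INTER_CUBIC)
cv2.imwrite('pics/c1.png',crop(c,180,180,300,320,4))
cv2.imwrite('pics/c2.png',crop(c,280,45,400,175,4))
cv2.imwrite('pics/c3.png',crop(s,365,110,550,255,4))
cv2.imwrite('pics/c4.png',crop(c,400,145,500,275,4))
# hook handle mask: darker orange
hsv=cv2.cvtColor(c['img'],cv2.COLOR_RGB2HSV)
print(hsv[233,240],hsv[292,280])
m=((hsv[:,:,0]<14)&(hsv[:,:,1]>130)&(hsv[:,:,2]>60)).astype(np.uint8);m[:, :225]=0;m[:,260:]=0;m[:205]=0;m[255:]=0
ys,xs=np.nonzero(m);print(xs.min(),xs.max(),ys.min(),ys.max(),cv2.minAreaRect(np.c_[xs,ys].astype(np.float32)))
E
```

```text
[ 13 132 155] [ 25 187 183]
237 244 219 246 ((240.20346069335938, 232.5586395263672), (5.647092819213867, 26.989784240722656), 4.763641834259033)
```

View pics/c1.png

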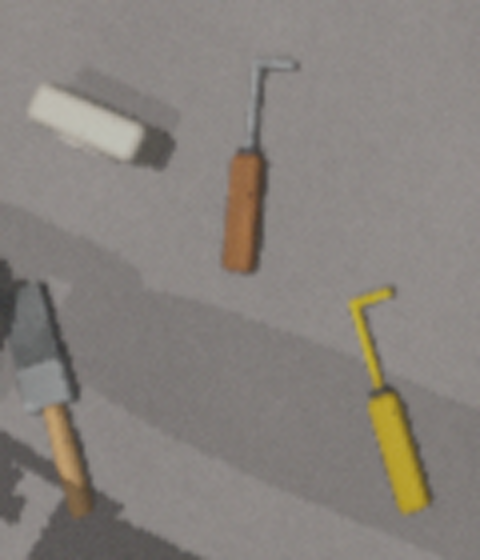

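View pics/c2.png

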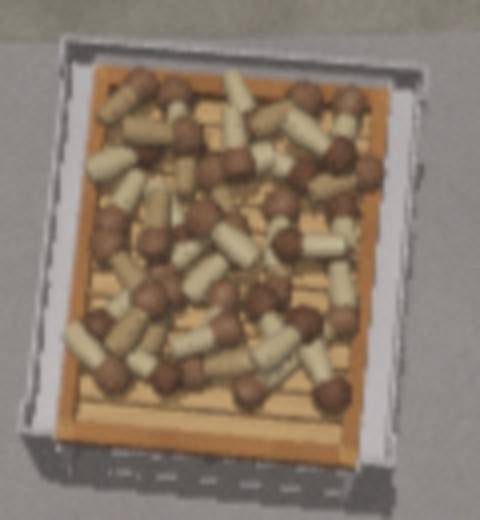

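View pics/c3.png

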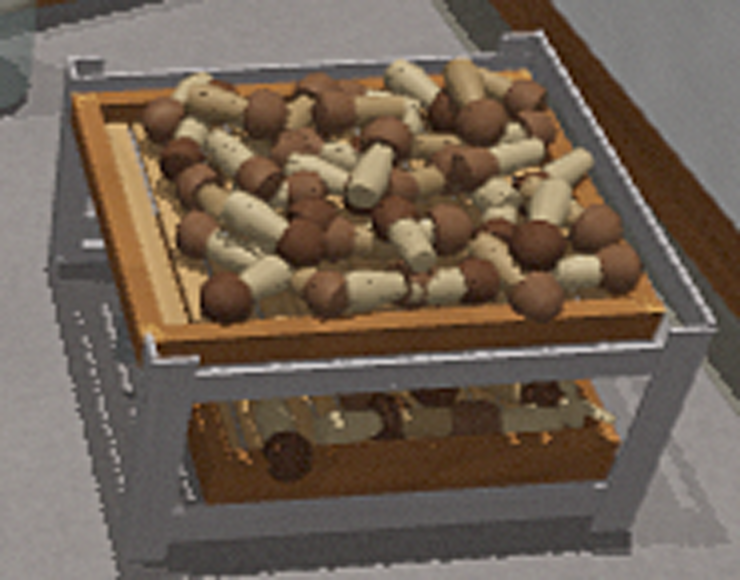

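View pics/c4.png

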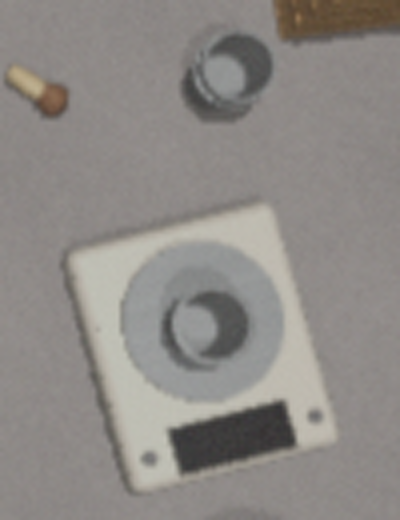

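```bash
python3 - <<'E'
from h import *
c=load('top0');s=load('scene0')
def T(x,y,ox,oy,z): return onz(c,ox+(x+.5)/4-.5,oy+(y+.5)/4-.5,z)
np.set_printoptions(precision=4,suppress=True)
# rack front wood corners & back corners z=.162
P={k:T(x,y,280,45,.162) for k,x,y in [('fl',57,440),('fr',355,467),('bl',97,66),('br',389,87)]}
for k in P: print(k,P[k])
Q={k:T(x,y,280,45,.172) for k,x,y in [('ofl',20,435),('ofr',392,465),('obl',62,40),('obr',427,66)]}
for k in Q: print(k,Q[k])
for a,b in [('fl','bl'),('fr','br')]:
    d=P[b]-P[a]; print('yaw',np.degrees(np.arctan2(d[1],d[0])),np.hypot(*d[:2]))
d=P['fl']-P['fr'];print('yaw y',np.degrees(np.arctan2(-d[0],d[1])),np.hypot(*d[:2]))
for a,b in [('ofl','obl'),('ofr','obr')]:
    d=Q[b]-Q[a]; print('yaw',np.degrees(np.arctan2(d[1],d[0])),np.hypot(*d[:2]))
d=Q['ofl']-Q['ofr'];print('yaw y',np.degrees(np.arctan2(-d[0],d[1])),np.hypot(*d[:2]))
# hook
hb=T(240,270,180,180,.028);hf=T(249,150,180,180,.028)
rf=T(261,64,180,180,.018);tip=T(298,66,180,180,.018)
print('hook',hb,hf,(hb+hf)/2,'L',np.hypot(*(hf-hb)[:2]),'yaw',np.degrees(np.arctan2(*(hf-hb)[1::-1])),'corner',rf,'tip',tip)
d=rf-hb;print('yaw2',np.degrees(np.arctan2(d[1],d[0])),np.hypot(*d[:2]))
# top camera scale pan z=.055 ; cup rim z=.117
print('pan',T(202,321,400,145,.055)); 
print('cup rim',T(206,328,400,145,.117))
print('spare',T(232,68,400,145,.08)); 
print('shb',T(38,90,400,145,.015))
print('sha',onz(c,369,225,.015),'jar',onz(c,222,159,.125),'hyg',onz(c,201,211,.075))
print('yel',onz(c,279,292,.028))
E
```

```text
fl [0.6893 0.1388 0.162 ]
fr [ 0.6638 -0.0911  0.162 ]
bl [0.9923 0.1055 0.162 ]
br [ 0.9691 -0.1256  0.162 ]
ofl [0.6914 0.1664 0.172 ]
ofr [ 0.6627 -0.1184  0.172 ]
obl [1.0097 0.1324 0.172 ]
obr [ 0.9809 -0.1545  0.172 ]
yaw -6.277990059428007 0.30483344359160586
yaw -6.432193906139685 0.3072222092803386
yaw y -6.331210202203058 0.2313498778870696
yaw -6.101778444444428 0.3201264683042336
yaw -6.47233697566141 0.32027822467751405
yaw y -5.758862668819347 0.2862517863679196
hook [0.4071 0.336  0.028 ] [0.5083 0.3294 0.028 ] [0.4577 0.3327 0.028 ] L 0.10145910472229225 yaw -3.7652367868178147 corner [0.5832 0.322  0.018 ] tip [0.581 0.29  0.018]
yaw2 -4.573329849070627 0.17666460302244152
pan [ 0.4707 -0.3628  0.055 ]
cup rim [ 0.4617 -0.3477  0.117 ]
spare [ 0.6757 -0.3896  0.08  ]
shb [ 0.6734 -0.244   0.015 ]
sha [ 0.4764 -0.1015  0.015 ] jar [0.6882 0.3734 0.125 ] hyg [0.5266 0.4543 0.075 ]
yel [0.2573 0.2031 0.028 ]
```

```bash
cat >> h.py <<'E'
from scipy.spatial.transform import Rotation as Ro
np.set_printoptions(precision=3,suppress=True)
RK=np.radians(-6.25); RO=np.array([.677,.024])
def rack(x,y): return RO+np.array([[np.cos(RK),-np.sin(RK)],[np.sin(RK),np.cos(RK)]])@np.array([x,y])
def down(yaw,flip=1):
    # tool x down, tool y along horizontal (yaw+90) * flip
    a=np.radians(yaw); x=np.array([0,0,-1.]); y=flip*np.array([-np.sin(a),np.cos(a),0]); return np.c_[x,y,np.cross(x,y)]
def goal(p,R=None):
    s=ctrl.get_state(); M=Ro.from_quat(s['tcp_rot']).as_matrix()
    d=M.T@(np.array(p)-s['eef_pos'])/.05
    rv=np.zeros(3) if R is None else np.degrees(Ro.from_matrix(M.T@R).as_rotvec())
    print('t',round(s['time'],2),'pos',s['eef_pos'],'shift',d,'turn',rv,'F',s['contact_force'],'op',round(s['opening'],3),'q',s['qpos'])
E
python3 - <<'E'
from h import *
s=ctrl.get_state();M=Ro.from_quat(s['tcp_rot']).as_matrix();print(M)
c=load('wrist0');print('cam in tool',M.T@(-c['R'].T@c['t']-s['eef_pos']))
goal([.477,.331,.15],down(-4.4,1));goal([.477,.331,.15],down(-4.4,-1))
E
```

```text
[[-0.001  0.365  0.931]
 [-0.002  0.931 -0.365]
 [-1.    -0.002 -0.   ]]
cam in tool [-0.131  0.    -0.069]
t 0.15 pos [0.246 0.628 0.241] shift [ 1.83  -3.84   6.466] turn [-17.017  -0.029   0.102] F [-0.28  -0.348 -1.125] op 1.002 q [ 1.047  0.287  1.578 -0.     1.279 -0.15 ]
t 0.15 pos [0.246 0.628 0.241] shift [ 1.83  -3.84   6.466] turn [162.983   0.147   0.041] F [-0.28  -0.348 -1.125] op 1.002 q [ 1.047  0.287  1.578 -0.     1.279 -0.15 ]
```

Request:
drive_tool(
  series=[
    [[0.1,-0.5,0.8],[-8.5,0,0]],
    [[0.1,-0.5,0.8],[-8.5,0,0]],
    [[0.1,-0.5,0.8],[0,0,0]],
    [[0.1,-0.5,0.8],[0,0,0]],
    [[0.1,-0.5,0.8],[0,0,0]],
  ],
  grip=1,
  newtons=50,
)

```text
time: 0.65
eef_pos: [0.4215, 0.4727, 0.214]
tcp_rot: [0.021, 0.708, -0.021, 0.706]
contact_force: [0.6, 1.7, -0.1]
opening: 0.997
```

```bash
python3 - <<'E'
from h import *
goal([.477,.331,.15],down(-4.4,1))
E
```

```text
t 0.65 pos [0.422 0.473 0.214] shift [ 1.28  -2.761  1.28 ] turn [ 0.975 -0.156  0.056] F [ 0.554  1.739 -0.094] op 0.997 q [ 0.682  0.221  1.709  0.001  1.215 -0.829]
```

Request:
drive_tool(
  series=[
    [[0.2,-0.8,0.4],[1,0,0]],
    [[0.3,-0.7,0.35],[0,0,0]],
    [[0.3,-0.7,0.3],[0,0,0]],
    [[0.3,-0.5,0.2],[0,0,0]],
    [[0,0,0],[0,0,0]],
  ],
)

```text
time: 1.15
eef_pos: [0.4795, 0.3233, 0.1551]
tcp_rot: [0.029, 0.708, -0.031, 0.705]
contact_force: [0.1, -0.0, -0.2]
opening: 1.0
```

```bash
python3 - <<'E'
from h import *
goal([.477,.331,.15],down(-4.4,1))
c=snap('wrist','w1')
for p in [(.4577,.3327,.028),(.5083,.3294,.028),(.583,.322,.014)]: print(proj(c,p))
E
```

```text
t 1.15 pos [0.48  0.323 0.155] shift [ 0.103  0.148 -0.063] turn [-0.5   -0.185  0.134] F [ 0.1   -0.023 -0.193] op 1.0 q [ 0.418  0.165  1.888 -0.001  1.092 -1.067]
[327.443 168.348]
[328.144 223.364]
[326.177 287.469]
```

View pics/w1.png

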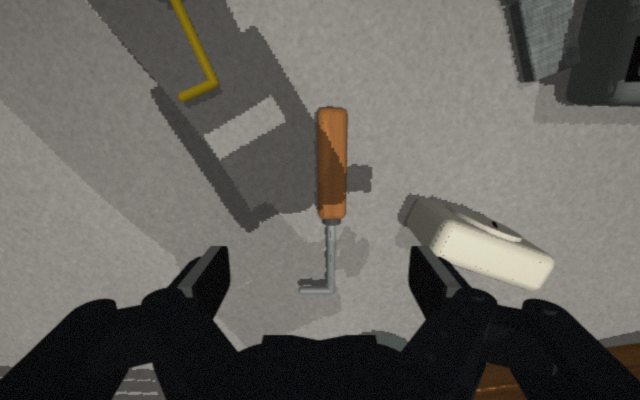

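```bash
python3 - <<'E'
from h import *
c=load('w1')
a=onz(c,332.5,109,.028);b=onz(c,332.5,217,.028);k=onz(c,332,290,.014);t=onz(c,300,290,.014)
print(a,b,(a+b)/2,k,t,np.degrees(np.arctan2(*(b-a)[1::-1])),np.degrees(np.arctan2(*(k-a)[1::-1])),np.hypot(*(b-a)[:2]))
goal([.477,.335,.15],down(-4.0,1))
E
```

```text
[0.409 0.341 0.028] [0.503 0.334 0.028] [0.456 0.337 0.028] [0.586 0.328 0.014] [0.584 0.295 0.014] -4.1934763135271975 -4.1713362762866675 0.09388669556158605
t 1.2 pos [0.48  0.325 0.156] shift [ 0.128  0.197 -0.073] turn [-0.852 -0.091  0.039] F [ 0.048 -0.448 -1.04 ] op 0.997 q [ 0.42   0.165  1.886  0.     1.093 -1.066]
```

Request:
drive_tool(
  series=[
    [[0,0.2,-0.08],[-0.7,0,0]],
    [[0.8,0,0],[0,0,0]],
    [[0.8,0,0],[0,0,0]],
    [[0.7,0,0],[0,0,0]],
    [[0,0,0],[0,0,0]],
  ],
)

```text
time: 1.7
eef_pos: [0.4787, 0.3463, 0.0452]
tcp_rot: [0.026, 0.703, -0.019, 0.71]
contact_force: [-0.8, -0.3, -0.0]
opening: 1.002
```

```bash
python3 - <<'E'
from h import *
goal([.475,.335,.017],down(-4.2,1))
E
```

```text
t 1.7 pos [0.479 0.346 0.045] shift [ 0.562 -0.234 -0.066] turn [ 0.552  0.578 -0.52 ] F [-0.825 -0.333 -0.041] op 1.002 q [ 0.453  0.336  1.913  0.004  0.88  -1.056]
```

Request:
drive_tool(
  series=[
    [[0,-0.24,-0.06],[0.5,0.5,-0.5]],
    [[0,0,0],[0,0,0]],
    [[0.4,0,0],[0,0,0]],
    [[0,0,0],[0,0,0]],
  ],
)

```text
time: 2.1
eef_pos: [0.4779, 0.3391, 0.0328]
tcp_rot: [0.026, 0.703, -0.022, 0.711]
contact_force: [-0.6, 0.5, -0.0]
opening: 0.997
```

```bash
python3 - <<'E'
from h import *
goal([.475,.335,.017],down(-4.2,1))
c=snap('wrist','w2')
E
```

```text
t 2.1 pos [0.478 0.339 0.033] shift [ 0.316 -0.087 -0.056] turn [ 0.292  0.626 -0.342] F [-0.639  0.459 -0.007] op 0.997 q [ 0.444  0.347  1.926 -0.     0.856 -1.058]
```

View pics/w2.png

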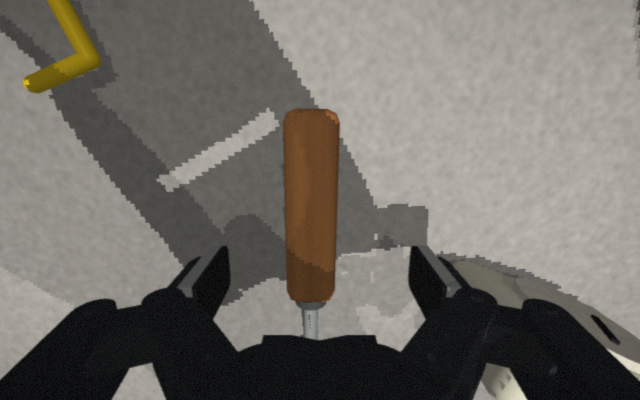

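Request:
drive_tool(
  series=[
    [[0.15,-0.09,-0.06],[0.3,0.5,-0.3]],
    [[0.15,0,0],[0,0,0]],
    [[0.05,0,0],[0,0,0]],
  ],
)

```text
time: 2.45
eef_pos: [0.4798, 0.3371, 0.022]
tcp_rot: [0.029, 0.702, -0.024, 0.712]
contact_force: [-0.5, 0.7, -0.8]
opening: 1.0
```

```bash
python3 - <<'E'
from h import *
goal([.475,.335,.017],down(-4.2,1))
E
```

```text
t 2.45 pos [0.48  0.337 0.022] shift [ 0.098 -0.05  -0.095] turn [-0.041  0.79  -0.427] F [-0.545  0.723 -0.755] op 1.0 q [ 0.44   0.365  1.928 -0.     0.833 -1.057]
```

Request:
drive_tool(
  series=[
    [[0.1,-0.04,-0.08],[0,0.8,-0.4]],
    [[0,0,0],[0,0,0]],
  ],
)

```text
time: 2.65
eef_pos: [0.4753, 0.3351, 0.0163]
tcp_rot: [0.026, 0.707, -0.026, 0.706]
contact_force: [0.1, -0.2, 0.5]
opening: 1.0
```

Request:
drive_tool(
  series=[
    [[0,0,0],[0,0,0]],
    [[0,0,0],[0,0,0]],
    [[0,0,0],[0,0,0]],
    [[0,0,0],[0,0,0]],
    [[0,0,0],[0,0,0]],
  ],
  grip=-1,
)

```text
time: 3.15
eef_pos: [0.4758, 0.3354, 0.0167]
tcp_rot: [0.026, 0.707, -0.026, 0.706]
contact_force: [0.5, -0.6, -1.2]
opening: 0.29
```

```bash
python3 - <<'E'
from h import *
goal([.475,.335,.017],down(-4.2,1))
E
```

```text
t 3.15 pos [0.476 0.335 0.017] shift [-0.006 -0.009 -0.016] turn [-0.057 -0.062 -0.005] F [ 0.478 -0.618 -1.16 ] op 0.29 q [ 0.439  0.373  1.93   0.001  0.84  -1.058]
```

Request:
drive_tool(
  series=[
    [[-0.6,0,0],[0,0,0]],
    [[-0.8,0,0],[0,0,0]],
    [[-0.7,0,0],[-1,0,0]],
    [[0,-0.6,0],[-1,0,0]],
    [[0,-0.6,0],[0,0,0]],
  ],
)

```text
time: 3.65
eef_pos: [0.4716, 0.2758, 0.1237]
tcp_rot: [0.011, 0.709, -0.012, 0.705]
contact_force: [-0.4, -0.9, -1.6]
opening: 0.296
```

```bash
python3 - <<'E'
from h import *
goal([*rack(-.141,.052),.057],down(-6.25,1))
c=snap('scene','s1');c=snap('top','t1')
E
```

```text
t 3.65 pos [0.472 0.276 0.124] shift [ 1.332 -3.643  1.547] turn [ 4.341 -0.254  0.1  ] F [-0.4   -0.93  -1.648] op 0.296 q [ 0.343  0.138  1.983  0.     1.025 -1.194]
```

View pics/s1.png

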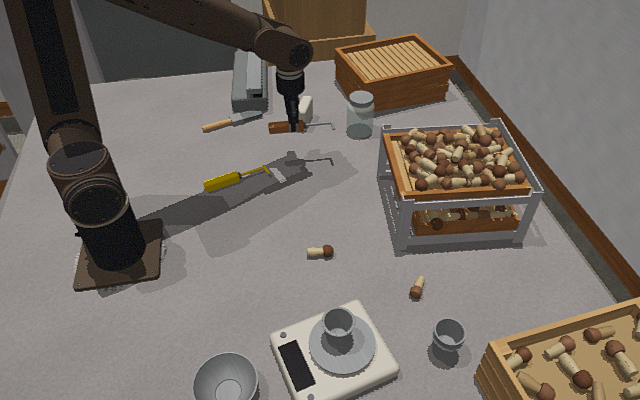

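Request:
drive_tool(
  series=[
    [[0,-0.85,0.35],[4.3,0,0]],
    [[0,-0.85,0.4],[0,0,0]],
    [[0,-0.85,0.4],[0,0,0]],
    [[0,-0.7,0.3],[0,0,0]],
    [[0,0,0],[0,0,0]],
  ],
)

```text
time: 4.25
eef_pos: [0.5301, 0.1031, 0.1224]
tcp_rot: [0.04, 0.707, -0.04, 0.705]
contact_force: [0.5, 0.3, -1.2]
opening: 0.291
```

```bash
python3 - <<'E'
from h import *
goal([*rack(-.141,.052),.057],down(-6.25,1))
E
```

```text
t 4.25 pos [0.53  0.103 0.122] shift [ 1.308 -0.212  0.279] turn [-0.189 -0.238  0.018] F [ 0.525  0.315 -1.156] op 0.291 q [ 0.004  0.126  1.999  0.     1.02  -1.454]
```

Request:
drive_tool(
  series=[
    [[0.5,-0.2,0.1],[0,0,0]],
    [[0.5,0,0],[0,0,0]],
    [[0.3,0,0],[0,0,0]],
    [[0,0,0],[0,0,0]],
  ],
)

```text
time: 4.65
eef_pos: [0.5345, 0.0944, 0.0551]
tcp_rot: [0.042, 0.707, -0.04, 0.705]
contact_force: [0.7, 1.2, -1.3]
opening: 0.299
```

```bash
python3 - <<'E'
from h import *
goal([*rack(-.141,.052),.057],down(-6.25,1))
c=snap('wrist','w3')
c=snap('top','t2');s=snap('scene','s2')
cv2.imwrite('pics/c5.png',cv2.resize(c['img'][120:260,260:400,::-1],None,fx=4,fy=4,interpolation=cv2.INTER_CUBIC))
cv2.imwrite('pics/c6.png',cv2.resize(s['img'][110:260,300:480,::-1],None,fx=4,fy=4,interpolation=cv2.INTER_CUBIC))
E
```

```text
t 4.65 pos [0.535 0.094 0.055] shift [-0.039 -0.048  0.166] turn [-0.374 -0.227 -0.124] F [ 0.665  1.228 -1.263] op 0.299 q [-0.013  0.235  2.019  0.003  0.891 -1.471]
```

View pics/c5.png

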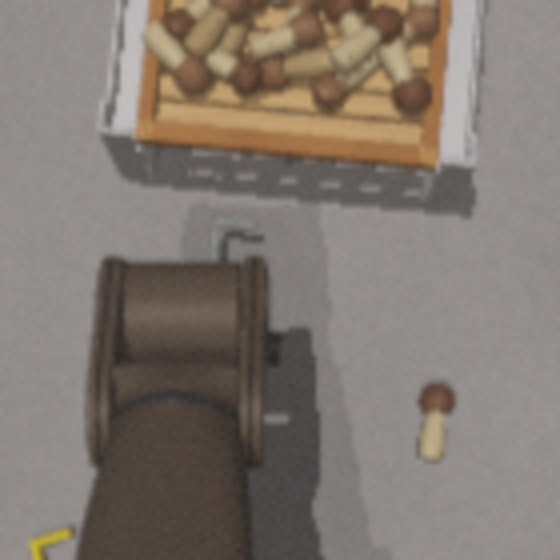

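View pics/c6.png

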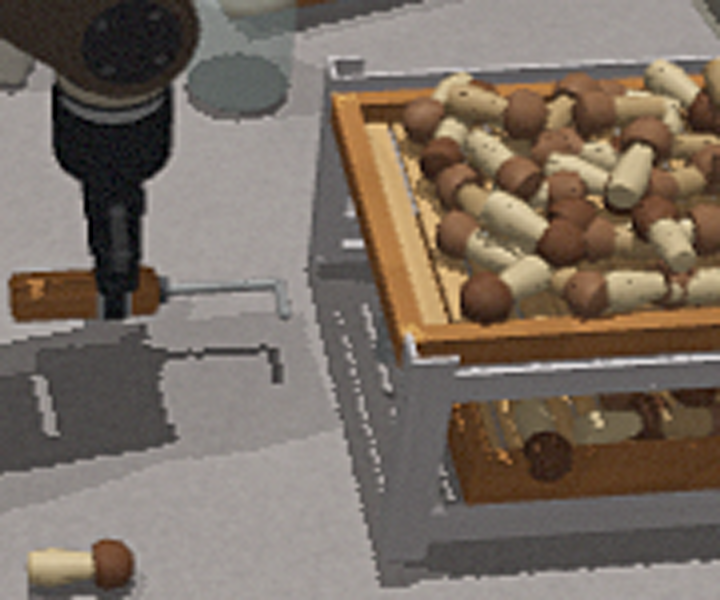

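View pics/w3.png

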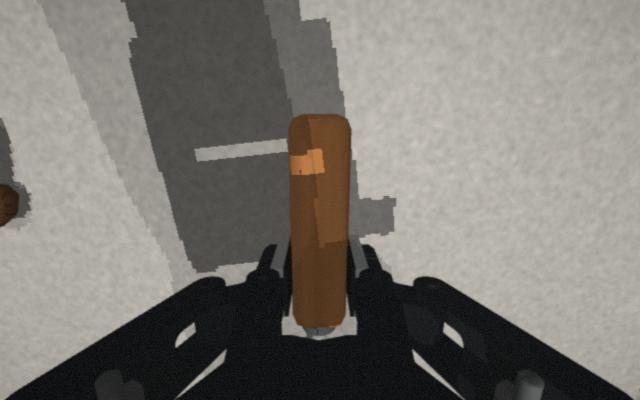

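```bash
cat >> h.py <<'E'
def tri(c1,p1,c2,p2):
    o1,d1=ray(c1,*p1);o2,d2=ray(c2,*p2)
    A=np.c_[d1,-d2];s=np.linalg.lstsq(A,o2-o1,rcond=None)[0]
    a=o1+s[0]*d1;b=o2+s[1]*d2;return (a+b)/2,np.linalg.norm(a-b)
def torack(p):
    a=np.array(p[:2])-RO;return np.array([[np.cos(RK),np.sin(RK)],[-np.sin(RK),np.cos(RK)]])@a
E
python3 - <<'E'
from h import *
c=load('t2');s=load('s2')
t=lambda x,y:(260+(x+.5)/4-.5,120+(y+.5)/4-.5)
q=lambda x,y:(300+(x+.5)/4-.5,110+(y+.5)/4-.5)
for a,b in [((226,237),(282,284)),((263,239),(286,316))]:
    X,e=tri(c,t(*a),s,q(*b));print(X,e,torack(X),onz(c,*t(*a),.054))
st=ctrl.get_state();print(torack(st['eef_pos']),st['eef_pos'])
# loop visible?
for y in (0,): print(proj(s,[*rack(.022,0),.054]),proj(s,[*rack(.055,.1),.04]),proj(s,[*rack(.055,-.1),.04]))
E
```

```text
[0.638 0.073 0.06 ] 0.01684480714845001 [-0.044  0.045] [0.631 0.075 0.054]
[0.635 0.043 0.06 ] 0.013529223750367629 [-0.044  0.014] [0.629 0.044 0.054]
[-0.147  0.055] [0.537 0.094 0.058]
[394.449 192.79 ] [398.817 170.951] [414.789 223.789]
```

```bash
python3 - <<'E'
from h import *
c=load('t2');s=load('s2')
cv2.imwrite('pics/c7.png',cv2.resize(c['img'][165:190,305:335,::-1],None,fx=16,fy=16,interpolation=cv2.INTER_CUBIC))
t=lambda x,y:(260+(x+.5)/4-.5,120+(y+.5)/4-.5)
q=lambda x,y:(300+(x+.5)/4-.5,110+(y+.5)/4-.5)
for a,b in [((219,224),(282,284)),((254,227),(286,316))]:
    X,e=tri(c,t(*a),s,q(*b));print(X,e,torack(X),torack(onz(c,*t(*a),.054)))
E
```

```text
[0.646 0.08  0.054] 0.00696039113138577 [-0.037  0.052] [-0.041  0.052]
[0.642 0.051 0.052] 0.004696541055350528 [-0.038  0.023] [-0.041  0.023]
```

View pics/c7.png

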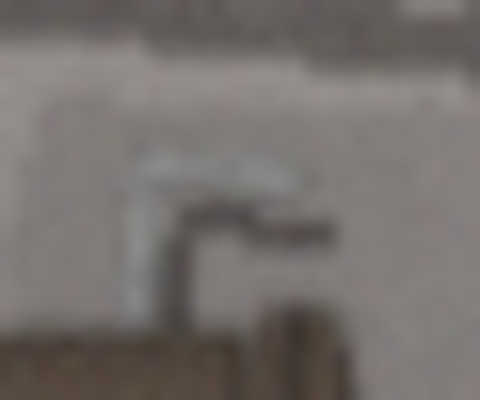

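Request:
drive_tool(
  series=[
    [[0,0,0.4],[-0.3,0,0]],
    [[0,0,0.4],[0,0,0]],
    [[0,0,0.4],[0,0,0]],
    [[0,0,0],[0,0,0]],
  ],
)

```text
time: 5.2
eef_pos: [0.6009, 0.0899, 0.064]
tcp_rot: [0.039, 0.702, -0.037, 0.71]
contact_force: [-1.1, -0.7, -0.9]
opening: 0.293
```

```bash
python3 - <<'E'
from h import *
goal([*rack(-.072,.053),.057],down(-6.25,1))
E
```

```text
t 5.2 pos [0.601 0.09  0.064] shift [ 0.142 -0.086  0.216] turn [ 0.129  0.609 -0.218] F [-1.095 -0.667 -0.878] op 0.293 q [-0.019  0.339  1.866  0.004  0.926 -1.485]
```

Request:
drive_tool(
  series=[
    [[0.14,-0.08,0.2],[0,0.6,-0.2]],
    [[0,0,0],[0,0,0]],
    [[0,0,0],[0,0,0]],
  ],
)

```text
time: 5.5
eef_pos: [0.6105, 0.0863, 0.0598]
tcp_rot: [0.038, 0.705, -0.037, 0.707]
contact_force: [0.0, 0.4, -1.6]
opening: 0.294
```

```bash
python3 - <<'E'
from h import *
goal([*rack(-.072,.014),.057],down(-6.25,1))
s=snap('scene','s3')
cv2.imwrite('pics/c8.png',cv2.resize(s['img'][110:260,320:560,::-1],None,fx=3,fy=3,interpolation=cv2.INTER_CUBIC))
E
```

```text
t 5.5 pos [0.61  0.086 0.06 ] shift [ 0.055 -0.814  0.016] turn [ 0.195  0.116 -0.054] F [ 0.029  0.396 -1.618] op 0.294 q [-0.024  0.366  1.839  0.001  0.935 -1.49 ]
```

View pics/c8.png

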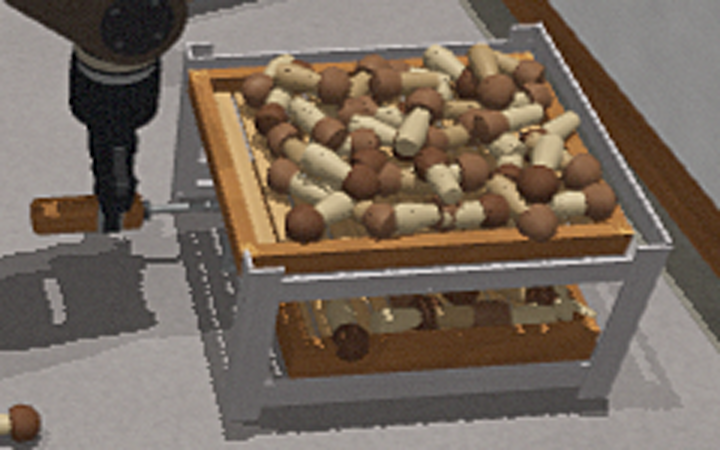

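Request:
drive_tool(
  series=[
    [[0.05,-0.25,0],[0,0,0]],
    [[0,-0.25,0],[0,0,0]],
    [[0,-0.25,0],[0,0,0]],
    [[0,0,0],[0,0,0]],
  ],
)

```text
time: 5.95
eef_pos: [0.6043, 0.0464, 0.0576]
tcp_rot: [0.037, 0.706, -0.037, 0.707]
contact_force: [-1.4, 0.7, -1.6]
opening: 0.293
```

```bash
python3 - <<'E'
from h import *
goal([*rack(-.072,.014),.057],down(-6.25,1))
E
```

```text
t 5.95 pos [0.604 0.046 0.058] shift [ 0.013 -0.008  0.055] turn [ 0.262  0.089 -0.032] F [-1.426  0.718 -1.576] op 0.293 q [-0.091  0.35   1.865  0.001  0.925 -1.557]
```

Request:
drive_tool(
  series=[
    [[0,0,-0.3],[0,0,0]],
    [[0,0,-0.3],[0,0,0]],
    [[0,0,-0.3],[0,0,0]],
  ],
)

```text
time: 6.25
eef_pos: [0.5644, 0.0484, 0.0598]
tcp_rot: [0.038, 0.7, -0.038, 0.712]
contact_force: [2.5, 1.0, -1.8]
opening: 0.294
```

```bash
python3 - <<'E'
from h import *
goal([*rack(-.072,.014),.057],down(-6.25,1))
s=snap('scene','s4')
cv2.imwrite('pics/c9.png',cv2.resize(s['img'][110:260,320:560,::-1],None,fx=3,fy=3,interpolation=cv2.INTER_CUBIC))
E
```

```text
t 6.25 pos [0.564 0.048 0.06 ] shift [0.071 0.039 0.852] turn [ 0.069  0.952 -0.089] F [ 2.452  1.005 -1.842] op 0.294 q [-0.094  0.264  1.972  0.002  0.888 -1.558]
```

View pics/c9.png

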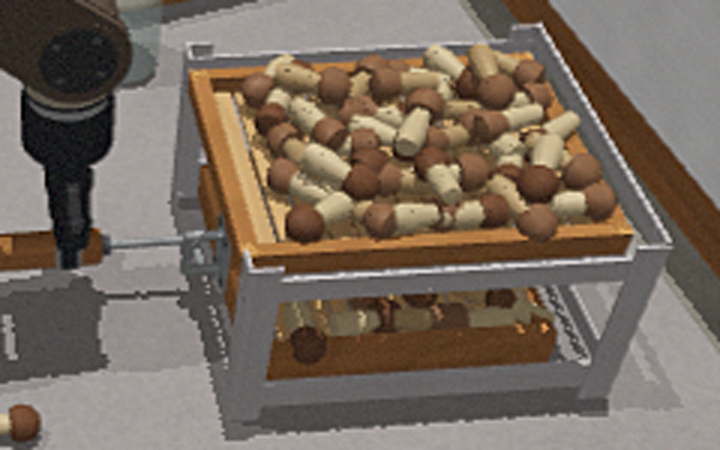

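Request:
drive_tool(
  series=[
    [[0.05,-0.03,-0.45],[0,0.6,0]],
    [[0.02,0,-0.45],[0,0.3,0]],
    [[0,0,-0.45],[0,0,0]],
    [[0,0,-0.4],[0,0,0]],
  ],
)

```text
time: 6.7
eef_pos: [0.4813, 0.055, 0.0588]
tcp_rot: [0.039, 0.7, -0.038, 0.712]
contact_force: [2.1, 0.5, -3.4]
opening: 0.293
```

```bash
python3 - <<'E'
from h import *
goal([*rack(-.236,.014),.057],down(-6.25,1))
E
```

```text
t 6.7 pos [0.481 0.055 0.059] shift [ 0.022  0.09  -0.762] turn [-0.022  1.01  -0.132] F [ 2.095  0.549 -3.392] op 0.293 q [-0.097  0.1    2.169  0.003  0.854 -1.56 ]
```

Request:
drive_tool(
  series=[
    [[0.02,0.03,-0.25],[0,0.8,0]],
    [[0,0.03,-0.25],[0,0.3,0]],
    [[0,0,-0.2],[0,0,0]],
    [[0,0,-0.1],[0,0,0]],
  ],
)

```text
time: 7.1
eef_pos: [0.4452, 0.0615, 0.06]
tcp_rot: [0.039, 0.701, -0.039, 0.711]
contact_force: [14.2, -4.4, -5.8]
opening: 0.295
```

```bash
python3 - <<'E'
from h import *
goal([*rack(-.236,.014),.057],down(-6.25,1))
s=snap('scene','s5');c=snap('top','t5')
cv2.imwrite('pics/c10.png',cv2.resize(s['img'][110:270,300:560,::-1],None,fx=3,fy=3,interpolation=cv2.INTER_CUBIC))
cv2.imwrite('pics/c11.png',cv2.resize(c['img'][120:260,260:400,::-1],None,fx=4,fy=4,interpolation=cv2.INTER_CUBIC))
E
```

```text
t 7.1 pos [0.445 0.061 0.06 ] shift [ 0.059  0.039 -0.031] turn [-0.084  0.763 -0.112] F [14.241 -4.379 -5.839] op 0.295 q [-0.09   0.024  2.248  0.002  0.857 -1.552]
```

View pics/c10.png

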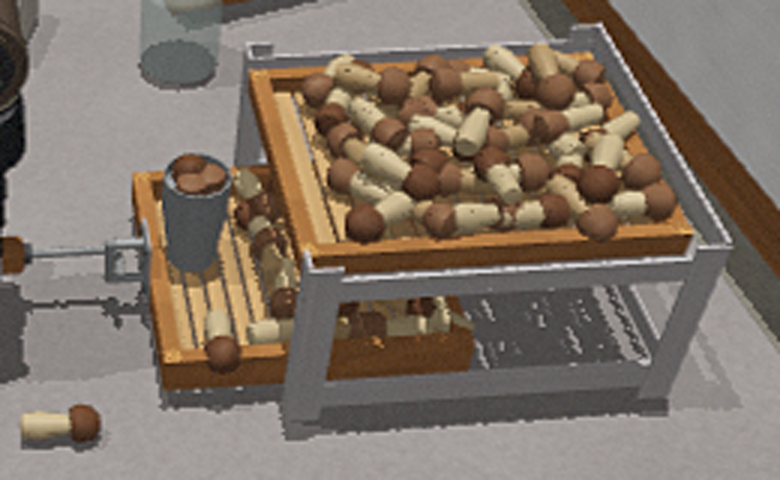

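View pics/c11.png

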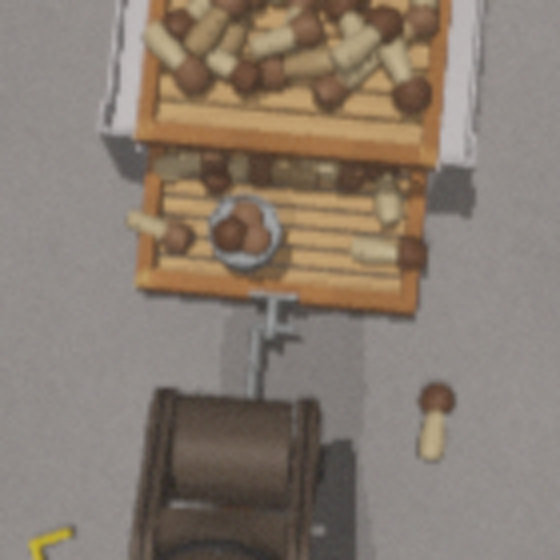

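```bash
python3 - <<'E'
from h import *
c=load('t5')
t=lambda x,y:(260+(x+.5)/4-.5,120+(y+.5)/4-.5)
for p in [(138,289),(413,310),(276,299)]: print(torack(onz(c,*t(*p),.052)))
X=onz(c,*t(245,233),.123);print('cup',X,torack(X)); print('bar',torack(onz(c,*t(272,335),.07)))
print(ctrl.get_state()['contact_force'],ctrl.get_state()['eef_pos'])
E
```

```text
[-0.102  0.115]
[-0.098 -0.115]
[-0.099 -0.001]
cup [0.622 0.057 0.123] [-0.058  0.027]
bar [-0.132 -0.001]
[4.617 0.215 0.642] [0.445 0.062 0.06 ]
```

Request:
drive_tool(
  series=[
    [[0.05,0,-0.1],[0,0.7,0]],
    [[0,0,-0.1],[0,0,0]],
    [[0,0,0],[0,0,0]],
  ],
)

```text
time: 7.5
eef_pos: [0.446, 0.0613, 0.0633]
tcp_rot: [0.039, 0.696, -0.039, 0.716]
contact_force: [-0.8, 0.1, -0.2]
opening: 0.298
```

```bash
python3 - <<'E'
from h import *
goal([*rack(-.236,.014),.057],down(-6.25,1))
E
```

```text
t 7.5 pos [0.446 0.061 0.063] shift [ 0.125  0.041 -0.049] turn [-0.057  1.614 -0.141] F [-0.776  0.066 -0.153] op 0.298 q [-0.09   0.011  2.253  0.003  0.849 -1.553]
```

Request:
drive_tool(
  series=[
    [[0.1,0,0.02],[0,1.6,0]],
    [[0,0,-0.2],[0,0,0]],
  ],
)

```text
time: 7.7
eef_pos: [0.4443, 0.0611, 0.0605]
tcp_rot: [0.039, 0.699, -0.038, 0.713]
contact_force: [27.4, -4.4, -8.7]
opening: 0.292
```

```bash
python3 - <<'E'
from h import *
goal([*rack(-.236,.014),.057],down(-6.25,1))
s=snap('scene','s6');c=snap('top','t6')
cv2.imwrite('pics/c12.png',cv2.resize(c['img'][120:260,260:400,::-1],None,fx=4,fy=4,interpolation=cv2.INTER_CUBIC))
E
```

```text
t 7.7 pos [0.444 0.061 0.06 ] shift [ 0.07   0.049 -0.015] turn [-0.048  1.054 -0.118] F [27.422 -4.365 -8.677] op 0.292 q [-0.091  0.018  2.253  0.002  0.853 -1.554]
```

View pics/c12.png

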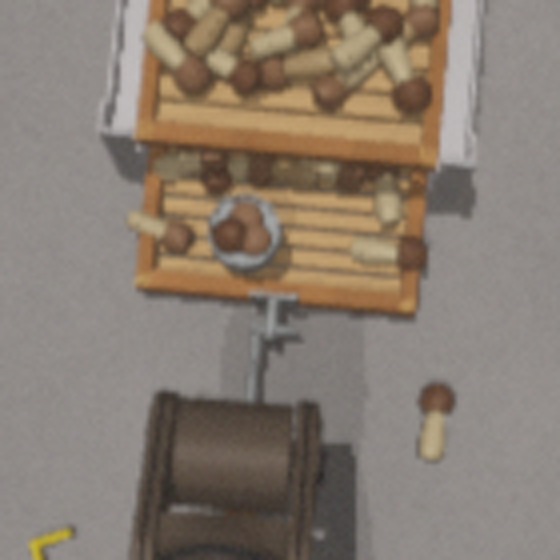

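Request:
drive_tool(
  series=[
    [[0.07,0,0.1],[0,1,0]],
    [[0,0,0.06],[0,0,0]],
    [[0,0.3,0],[0,0,0]],
    [[0,0.3,0],[0,0,0]],
    [[0,0.2,0],[0,0,0]],
  ],
)

```text
time: 8.3
eef_pos: [0.4536, 0.1002, 0.0547]
tcp_rot: [0.041, 0.711, -0.039, 0.701]
contact_force: [0.7, -0.6, -0.4]
opening: 0.292
```

```bash
python3 - <<'E'
from h import *
goal([*rack(-.230,.060),.057],down(-6.25,1))
E
```

```text
t 8.3 pos [0.454 0.1   0.055] shift [-0.045  0.172  0.006] turn [-0.245 -0.77  -0.063] F [ 0.73  -0.645 -0.365] op 0.292 q [-0.003  0.081  2.2    0.003  0.874 -1.463]
```

Request:
drive_tool(
  series=[
    [[-0.1,0.5,0],[0,-0.7,0]],
    [[-0.6,0.6,0],[0,0,0]],
    [[-0.4,0.8,0],[0,0,0]],
    [[0,0.9,0.1],[0,0,0]],
    [[0,0.9,0.1],[-2,0,0]],
  ],
)

```text
time: 8.8
eef_pos: [0.4787, 0.2861, 0.1061]
tcp_rot: [0.028, 0.713, -0.03, 0.7]
contact_force: [1.2, -0.8, -0.3]
opening: 0.293
```

```bash
python3 - <<'E'
from h import *
goal([.475,.335,.018],down(-4.2,1))
E
```

```text
t 8.8 pos [0.479 0.286 0.106] shift [ 1.761  0.975 -0.121] turn [-0.534 -1.098  0.221] F [ 1.239 -0.818 -0.344] op 0.293 q [ 0.355  0.193  1.957  0.005  1.01  -1.136]
```

Request:
drive_tool(
  series=[
    [[0.3,0.6,-0.1],[-0.4,-1,0.2]],
    [[0.5,0.35,0],[0,0,0]],
    [[0.4,0,0],[0,0,0]],
    [[0.2,0,0],[0,0,0]],
    [[0,0,0],[0,0,0]],
  ],
)

```text
time: 9.3
eef_pos: [0.474, 0.342, 0.0321]
tcp_rot: [0.022, 0.709, -0.024, 0.704]
contact_force: [0.8, -0.8, -0.5]
opening: 0.294
```

```bash
python3 - <<'E'
from h import *
goal([.475,.335,.018],down(-4.2,1))
E
```

```text
t 9.3 pos [0.474 0.342 0.032] shift [ 0.282 -0.137  0.031] turn [ 0.432 -0.391  0.154] F [ 0.817 -0.772 -0.538] op 0.294 q [ 0.451  0.354  1.919  0.001  0.876 -1.055]
```

Request:
drive_tool(
  series=[
    [[0.12,-0.1,0],[0.4,-0.4,0.1]],
    [[0.1,0,0],[0,0,0]],
    [[0,0,0],[0,0,0]],
  ],
)

```text
time: 9.6
eef_pos: [0.4739, 0.3355, 0.0213]
tcp_rot: [0.026, 0.706, -0.027, 0.707]
contact_force: [0.1, -0.5, -0.9]
opening: 0.285
```

```bash
python3 - <<'E'
from h import *
goal([.475,.335,.0172],down(-4.2,1))
E
```

```text
t 9.6 pos [0.474 0.335 0.021] shift [ 0.083 -0.008  0.022] turn [-0.094  0.041  0.061] F [ 0.057 -0.481 -0.927] op 0.285 q [ 0.442  0.362  1.933 -0.002  0.846 -1.053]
```

Request:
drive_tool(
  series=[
    [[0.08,0,0],[0,0,0]],
    [[0,0,0],[0,0,0]],
  ],
)

```text
time: 9.8
eef_pos: [0.4756, 0.3356, 0.0191]
tcp_rot: [0.027, 0.705, -0.027, 0.708]
contact_force: [0.3, -0.1, -0.4]
opening: 0.293
```

```bash
python3 - <<'E'
from h import *
goal([.475,.335,.0167],down(-4.2,1))
E
```

```text
t 9.8 pos [0.476 0.336 0.019] shift [ 0.048 -0.012 -0.011] turn [-0.168  0.224 -0.053] F [ 0.337 -0.113 -0.359] op 0.293 q [ 0.441  0.367  1.932 -0.002  0.839 -1.053]
```

Request:
drive_tool(
  series=[
    [[0.05,0,0],[0,0.2,0]],
    [[0,0,0],[0,0,0]],
  ],
)

```text
time: 10.0
eef_pos: [0.4767, 0.336, 0.019]
tcp_rot: [0.028, 0.706, -0.026, 0.707]
contact_force: [-0.3, -0.4, -0.2]
opening: 0.294
```

Request:
drive_tool(
  series=[
    [[0,0,0],[0,0,0]],
    [[0,0,0],[0,0,0]],
    [[0,0,0],[0,0,0]],
    [[0,0,0],[0,0,0]],
    [[-0.3,0,0],[0,0,0]],
  ],
  grip=1,
)

```text
time: 10.5
eef_pos: [0.4754, 0.3352, 0.0323]
tcp_rot: [0.027, 0.707, -0.027, 0.706]
contact_force: [0.2, -0.5, -0.3]
opening: 1.0
```

Request:
drive_tool(
  series=[
    [[-0.7,0,0],[0,0,0]],
    [[-0.8,0,0],[0,0,0]],
    [[-0.9,0,0],[0,0,0]],
    [[-0.5,-0.6,0],[0,0,0]],
    [[0,-0.9,0],[0,0,0]],
  ],
)

```text
time: 11.0
eef_pos: [0.4711, 0.2623, 0.1893]
tcp_rot: [0.026, 0.705, -0.024, 0.708]
contact_force: [0.4, -0.4, 0.6]
opening: 0.998
```

```bash
python3 - <<'E'
from h import *
goal([*rack(-.058,.027),.24],down(-6.25,1))
s=snap('scene','s7');c=snap('top','t7')
cv2.imwrite('pics/c13.png',cv2.resize(s['img'][110:270,300:560,::-1],None,fx=3,fy=3,interpolation=cv2.INTER_CUBIC))
E
```

```text
t 11.0 pos [0.471 0.262 0.189] shift [-1.01  -3.877  3.311] turn [ 2.203  0.243 -0.145] F [ 0.436 -0.409  0.565] op 0.998 q [ 0.32   0.035  1.962  0.001  1.14  -1.181]
```

View pics/s7.png

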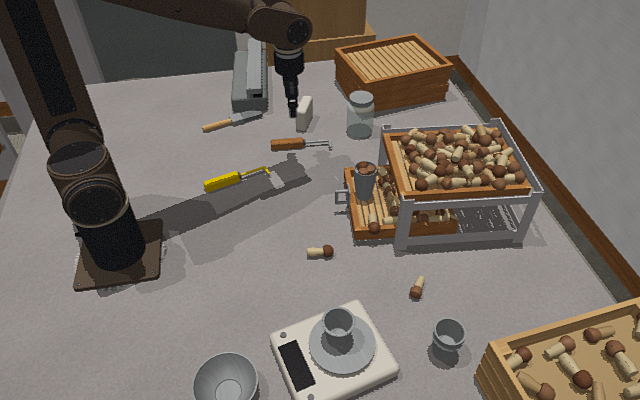

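View pics/t7.png

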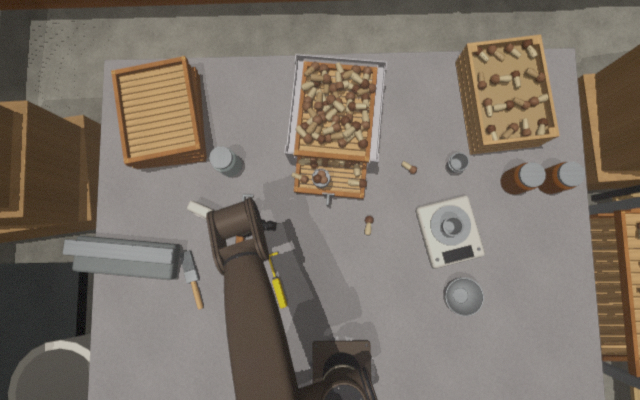

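```bash
python3 - <<'E'
from h import *
s=load('s7');c=load('t7')
cv2.imwrite('pics/c14.png',np.hstack([cv2.resize(s['img'][155:210,340:395,::-1],None,fx=7,fy=7,interpolation=cv2.INTER_CUBIC),cv2.resize(c['img'][150:205,300:355,::-1],None,fx=7,fy=7,interpolation=cv2.INTER_CUBIC)]))
E
```

```text
(no output)
```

View pics/c14.png

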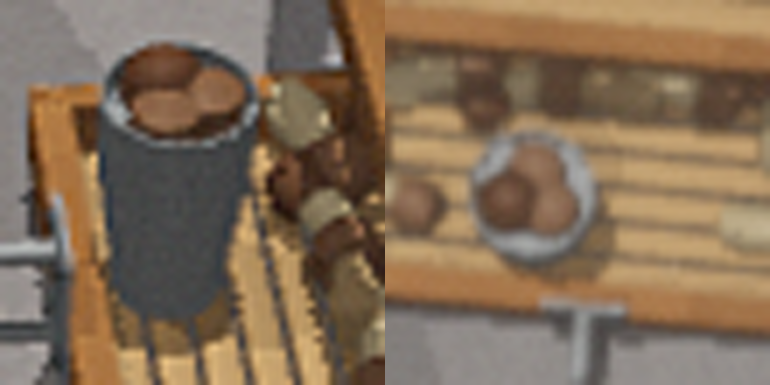

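```bash
python3 - <<'E'
from h import *
s=load('s7');c=load('t7')
f=lambda ox,oy,x,y:(ox+(x+.5)/7-.5,oy+(y+.5)/7-.5)
a=f(300,150,147.5,195);b=f(340,155,180,93)
print(tri(c,a,s,b),onz(c,*a,.123),onz(s,*b,.123))
X=onz(c,*a,.123);print(torack(X))
goal([*rack(-.058,.027),.24],down(-6.25,1))
E
```

```text
(array([0.625, 0.057, 0.122]), np.float64(0.0026380212847860853)) [0.623 0.058 0.123] [0.626 0.056 0.123]
[-0.057  0.028]
t 11.1 pos [0.469 0.258 0.186] shift [-1.08  -3.778  3.358] turn [ 1.843 -0.08   0.085] F [ 0.06  -0.007  0.437] op 0.999 q [ 0.314  0.035  1.969 -0.001  1.14  -1.179]
```

Request:
drive_tool(
  series=[
    [[-0.5,-0.6,0.3],[1.8,0,0]],
    [[-0.4,-0.7,0.5],[0,0,0]],
    [[-0.2,-0.7,0.6],[0,0,0]],
    [[0,-0.7,0.65],[0,0,0]],
    [[0,-0.6,0.6],[0,0,0]],
  ],
)

```text
time: 11.6
eef_pos: [0.5841, 0.0791, 0.2468]
tcp_rot: [0.036, 0.706, -0.036, 0.707]
contact_force: [0.4, 0.0, -0.1]
opening: 1.001
```

```bash
python3 - <<'E'
from h import *
goal([.624,.057,.24],down(-6.25,1))
E
```

```text
t 11.6 pos [0.584 0.079 0.247] shift [ 0.138 -0.358  0.838] turn [ 0.398  0.096 -0.053] F [ 0.399  0.026 -0.095] op 1.001 q [-0.038  0.095  1.789  0.001  1.256 -1.507]
```

Request:
drive_tool(
  series=[
    [[0.1,-0.3,0.6],[0.4,0,0]],
    [[0,0,0.2],[0,0,0]],
    [[0,0,0],[0,0,0]],
  ],
)

```text
time: 11.9
eef_pos: [0.6263, 0.0554, 0.2437]
tcp_rot: [0.041, 0.704, -0.041, 0.707]
contact_force: [-0.1, 0.0, 0.2]
opening: 0.997
```

```bash
python3 - <<'E'
from h import *
goal([.624,.057,.24],down(-6.25,1))
c=snap('wrist','w7');print(proj(c,[.624,.057,.123]))
E
```

```text
t 11.9 pos [0.626 0.055 0.244] shift [ 0.074  0.026 -0.05 ] turn [-0.379  0.24  -0.067] F [-0.072  0.017  0.245] op 0.997 q [-0.073  0.183  1.697  0.001  1.257 -1.529]
[319.83  191.724]
```

View pics/w7.png

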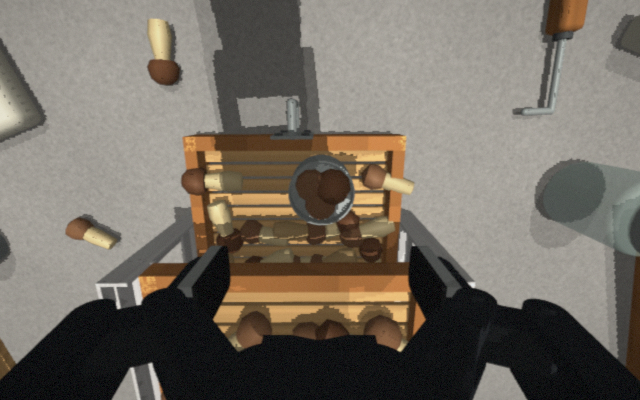

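Request:
drive_tool(
  series=[
    [[0.4,0.02,-0.06],[-0.3,0.2,0]],
    [[0.6,0,0],[0,0,0]],
    [[0.5,0,0],[0,0,0]],
    [[0.3,0,0],[0,0,0]],
    [[0,0,0],[0,0,0]],
  ],
)

```text
time: 12.45
eef_pos: [0.6189, 0.0648, 0.1538]
tcp_rot: [0.037, 0.706, -0.035, 0.707]
contact_force: [-0.5, -0.6, 1.1]
opening: 1.003
```

```bash
python3 - <<'E'
from h import *
goal([.623,.057,.093],down(-6.25,1))
c=snap('wrist','w8');print(proj(c,[.623,.057,.123]))
c=snap('scene','s8')
E
```

```text
t 12.45 pos [0.619 0.065 0.154] shift [ 1.216 -0.15   0.095] turn [ 0.474  0.055 -0.146] F [-0.485 -0.621  1.061] op 1.003 q [-0.059  0.256  1.783  0.003  1.102 -1.531]
[305.572 243.926]
```

View pics/w8.png

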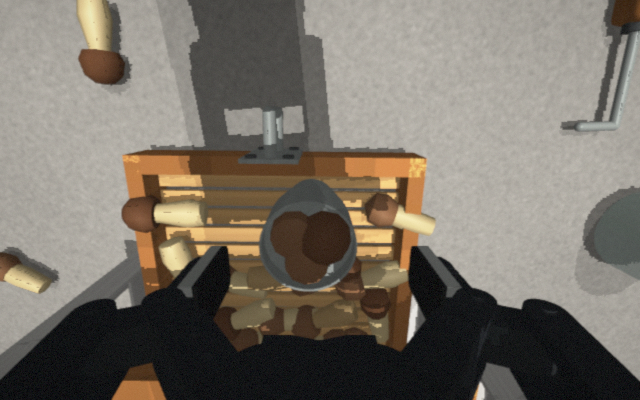

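View pics/s8.png

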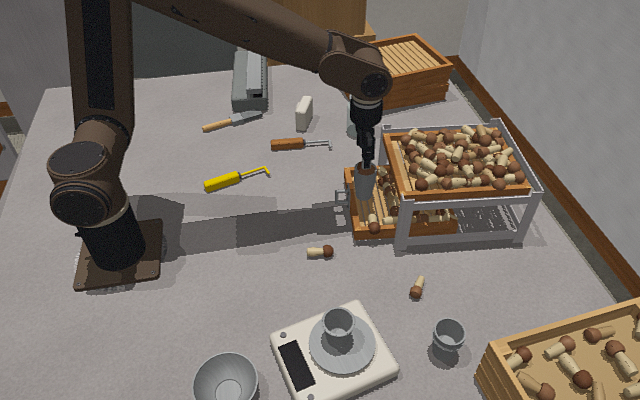

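Request:
drive_tool(
  series=[
    [[0.2,-0.13,0.08],[0.4,0,-0.1]],
    [[0.4,0,0],[0,0,0]],
    [[0.3,0,0],[0,0,0]],
    [[0.1,0,0],[0,0,0]],
    [[0,0,0],[0,0,0]],
  ],
)

```text
time: 13.05
eef_pos: [0.6294, 0.0562, 0.1108]
tcp_rot: [0.038, 0.7, -0.039, 0.712]
contact_force: [0.0, 0.6, 0.3]
opening: 0.996
```

```bash
python3 - <<'E'
from h import *
goal([.623,.058,.093],down(-6.25,1))
c=snap('wrist','w9');print(proj(c,[.623,.058,.123]))
E
```

```text
t 13.05 pos [0.629 0.056 0.111] shift [ 0.354  0.021 -0.138] turn [ 0.012  1.047 -0.044] F [0.017 0.607 0.308] op 0.996 q [-0.071  0.319  1.792  0.     1.013 -1.533]
[320.715 262.258]
```

View pics/w9.png

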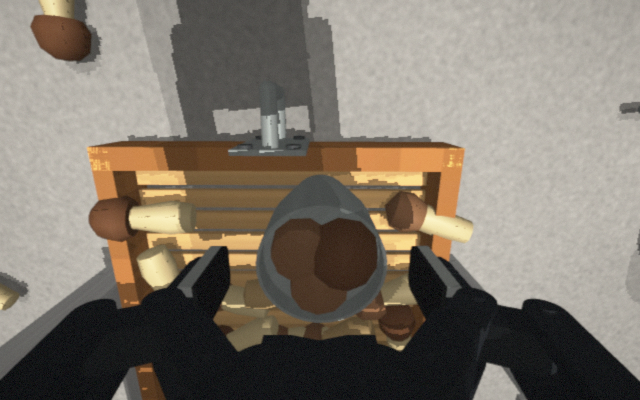

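Request:
drive_tool(
  series=[
    [[0.15,0,-0.13],[0,1,0]],
    [[0.15,0,0],[0,0,0]],
    [[0.05,0,0],[0,0,0]],
    [[0,0,0],[0,0,0]],
  ],
)

```text
time: 13.5
eef_pos: [0.6238, 0.0569, 0.0941]
tcp_rot: [0.039, 0.705, -0.038, 0.707]
contact_force: [0.5, 0.1, -0.5]
opening: 0.998
```

```bash
python3 - <<'E'
from h import *
goal([.623,.058,.093],down(-6.25,1))
E
```

```text
t 13.5 pos [0.624 0.057 0.094] shift [ 0.021  0.021 -0.019] turn [ 0.009  0.164 -0.05 ] F [ 0.512  0.066 -0.527] op 0.998 q [-0.071  0.337  1.803  0.001  0.998 -1.534]
```

Request:
drive_tool(
  series=[
    [[0,0,0],[0,0.2,0]],
    [[0,0,0],[0,0,0]],
    [[0,0,0],[0,0,0]],
    [[0,0,0],[0,0,0]],
  ],
  grip=-1,
  newtons=40,
)

```text
time: 13.9
eef_pos: [0.6242, 0.057, 0.0945]
tcp_rot: [0.039, 0.706, -0.038, 0.706]
contact_force: [0.2, 0.2, -1.0]
opening: 0.669
```

```bash
python3 - <<'E'
from h import *
goal([.623,.058,.093],down(-6.25,1))
E
```

```text
t 13.9 pos [0.624 0.057 0.094] shift [ 0.03   0.017 -0.026] turn [ 0.014  0.001 -0.059] F [ 0.194  0.155 -1.015] op 0.669 q [-0.071  0.338  1.8    0.001  1.003 -1.534]
```

Request:
drive_tool(
  series=[
    [[-0.2,0,0],[0,0,0]],
    [[-0.5,0,-0.1],[0,0,0]],
    [[-0.7,0,-0.1],[0,0,0]],
    [[-0.7,0,-0.1],[0,0,0]],
    [[-0.7,0,0],[0,0,0]],
  ],
)

```text
time: 14.4
eef_pos: [0.6036, 0.0587, 0.2311]
tcp_rot: [0.039, 0.713, -0.038, 0.699]
contact_force: [0.6, -0.0, -2.6]
opening: 0.668
```

```bash
python3 - <<'E'
from h import *
goal([.5,-.1,.24],down(-6.25,1))
s=snap('scene','s9')
cv2.imwrite('pics/c15.png',cv2.resize(s['img'][20:260,280:560,::-1],None,fx=2.5,fy=2.5,interpolation=cv2.INTER_CUBIC))
cv2.imwrite('pics/c16.png',cv2.resize(s['img'][295:385,260:410,::-1],None,fx=5,fy=5,interpolation=cv2.INTER_CUBIC))
t=load('t7')
cv2.imwrite('pics/c17.png',cv2.resize(t['img'][190:275,410:495,::-1],None,fx=7,fy=7,interpolation=cv2.INTER_CUBIC))
E
```

```text
t 14.4 pos [0.604 0.059 0.231] shift [-0.145 -3.381 -1.718] turn [ 0.003 -1.124 -0.013] F [ 0.558 -0.025 -2.585] op 0.668 q [-0.071  0.157  1.751  0.001  1.254 -1.533]
```

View pics/c15.png

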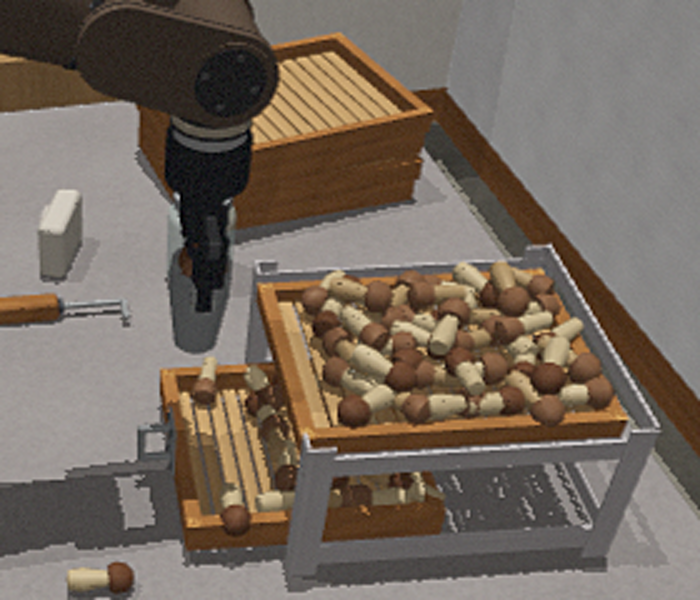

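View pics/c16.png

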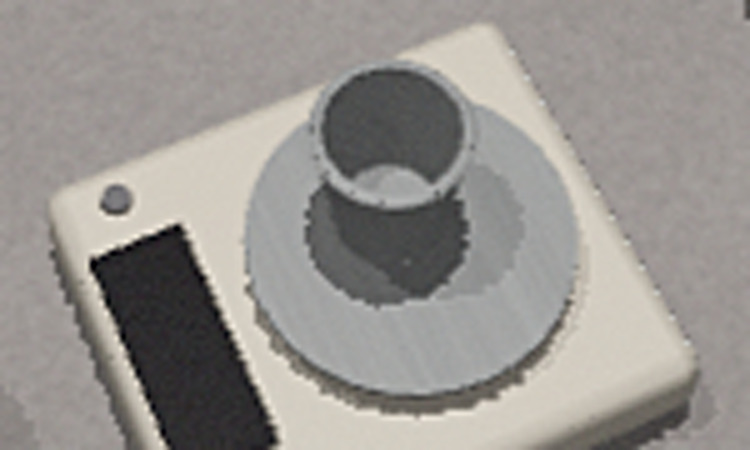

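View pics/c17.png

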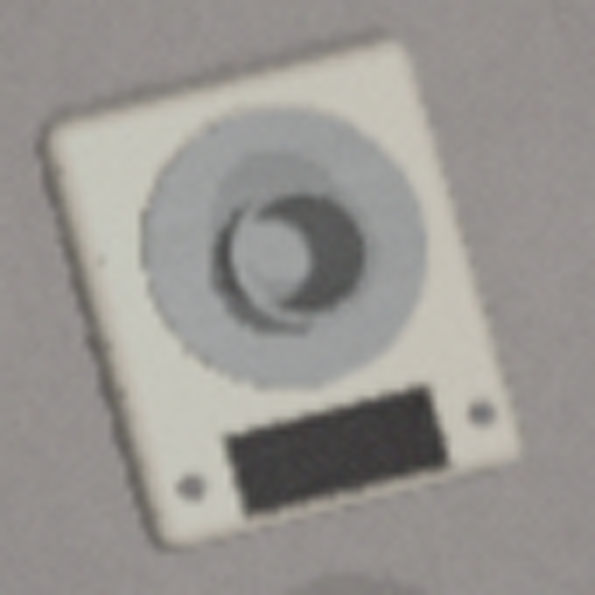

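```bash
python3 - <<'E'
from h import *
s=load('s9');t=load('t7')
b=(260+392.5/5-.5,295+134/5-.5)
print('scene rim',onz(s,*b,.117))
for a in [(298,253),(291,257)]:
    print('top',onz(t,410+a[0]/7-.5,190+a[1]/7-.5,.117), tri(s,b,t,(410+a[0]/7-.5,190+a[1]/7-.5)))
# project circle of rim and base for candidates into top, to compare extents
for ctr in [onz(s,*b,.117)[:2]]:
  for z,r in[(.117,.0325),(.117,.0273)]:
    P=np.array([(proj(t,[ctr[0]+r*np.cos(a),ctr[1]+r*np.sin(a),z])+.5-[410,190])*7 for a in np.linspace(0,6.28,60)]);print(P.min(0),P.max(0))
    P=np.array([(proj(s,[ctr[0]+r*np.cos(a),ctr[1]+r*np.sin(a),z])+.5-[260,295])*5 for a in np.linspace(0,6.28,60)]);print('s',P.min(0),P.max(0))
E
```

```text
scene rim [ 0.464 -0.358  0.117]
top [ 0.465 -0.351  0.117] (array([ 0.465, -0.353,  0.109]), np.float64(7.531238437447729e-05))
top [ 0.463 -0.348  0.117] (array([ 0.465, -0.351,  0.106]), np.float64(0.0021474436970903604))
[240.262 181.584] [387.29  327.235]
s [306.548  60.083] [478.59  211.738]
[252.004 193.18 ] [375.509 315.527]
s [320.308  71.659] [464.807 199.026]
```

Request:
drive_tool(
  series=[
    [[-0.1,-0.8,-0.1],[0,-1.1,0]],
    [[-0.1,-0.9,-0.1],[0,0,0]],
    [[-0.1,-0.9,-0.2],[0,0,0]],
    [[0,-0.9,-0.2],[0,0,0]],
    [[0,-0.9,-0.2],[0,0,0]],
  ],
)

```text
time: 14.95
eef_pos: [0.5452, -0.1571, 0.2609]
tcp_rot: [0.034, 0.697, -0.035, 0.716]
contact_force: [0.7, -0.2, -1.8]
opening: 0.669
```

```bash
python3 - <<'E'
from h import *
goal([.535,-.354,.25],down(-6.25,1))
E
```

```text
t 14.95 pos [ 0.545 -0.157  0.261] shift [ 0.222 -3.939  0.172] turn [ 0.693  1.511 -0.028] F [ 0.684 -0.182 -1.8  ] op 0.669 q [-0.464  0.022  1.84   0.01   1.255 -1.94 ]
```

Request:
drive_tool(
  series=[
    [[0,-0.8,0],[0.5,1.4,0]],
    [[0,-0.9,0.1],[0,0,0]],
    [[0,-0.9,0.1],[0,0,0]],
    [[0,-0.9,0.1],[0,0,0]],
    [[0,-0.3,0],[0,0,0]],
  ],
)

```text
time: 15.45
eef_pos: [0.5359, -0.3581, 0.262]
tcp_rot: [0.039, 0.705, -0.04, 0.707]
contact_force: [0.1, 0.1, -2.3]
opening: 0.675
```

Request:
drive_tool(
  series=[
    [[0,0,0],[0,0,0]],
    [[0,0,0],[0,0,0]],
  ],
)

```text
time: 15.65
eef_pos: [0.5349, -0.3594, 0.2613]
tcp_rot: [0.04, 0.705, -0.04, 0.707]
contact_force: [0.3, 0.3, -1.3]
opening: 0.667
```

```bash
python3 - <<'E'
from h import *
goal([.463,-.354,.25],down(-6.25,1))
c=snap('wrist','w10');print(proj(c,[.463,-.354,.117]))
c=snap('scene','s10');c=snap('top','t10')
E
```

```text
t 15.65 pos [ 0.535 -0.359  0.261] shift [ 0.224 -0.056 -1.442] turn [-0.286  0.088 -0.009] F [ 0.264  0.264 -1.291] op 0.667 q [-0.749  0.206  1.638  0.001  1.296 -2.206]
[315.291 108.223]
```

View pics/w10.png

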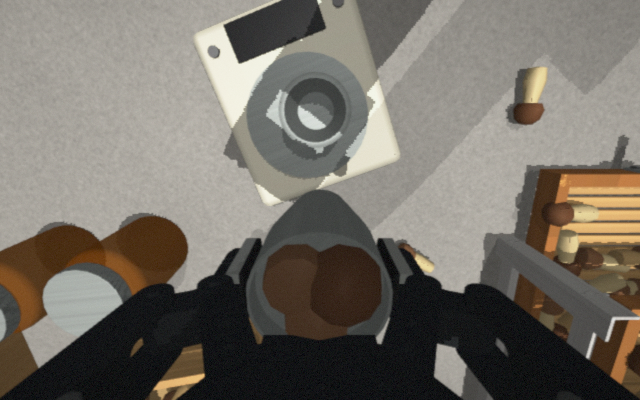

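View pics/s10.png

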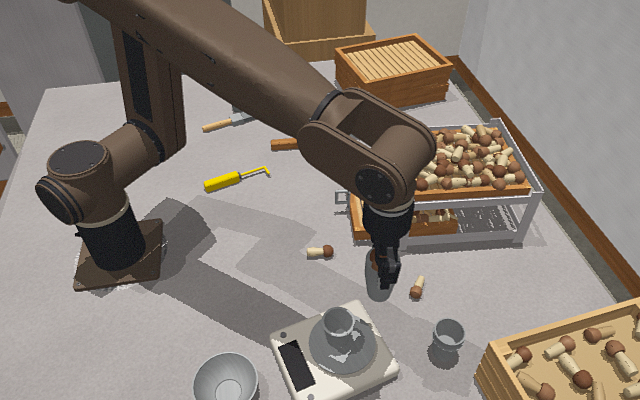

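```bash
python3 - <<'E'
from h import *
c=load('w10')
cv2.imwrite('pics/c18.png',cv2.resize(c['img'][60:170,255:375,::-1],None,fx=5,fy=5,interpolation=cv2.INTER_CUBIC))
E
```

```text
(no output)
```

View pics/c18.png

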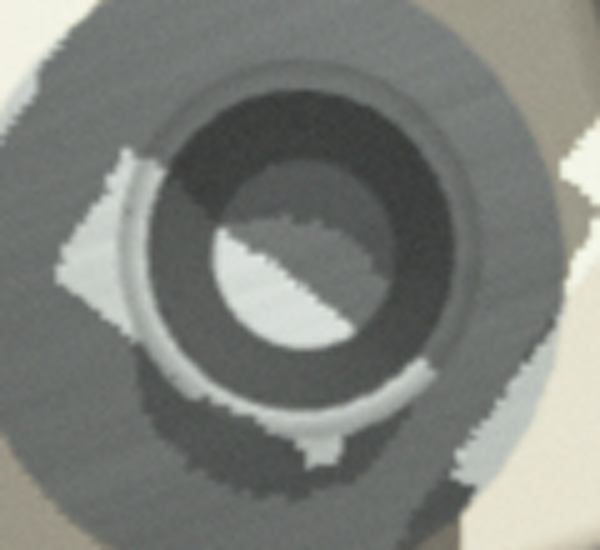

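```bash
python3 - <<'E'
from h import *
c=load('w10');X=onz(c,315.1,109.4,.117);print('catch',X)
# pan circle and inner bottom check
print('inner bottom (z~.06)',onz(c,255+304/5-.5,60+255/5-.5,.060))
st=ctrl.get_state();M=Ro.from_quat(st['tcp_rot']).as_matrix();p=st['eef_pos']
for dz in(-.004,-.002,0,.002,.004):
  ctr=p+M@np.array([-.0285,0,dz])
  P=np.array([proj(c,ctr+M@np.array([0,.029*np.cos(a),.029*np.sin(a)])) for a in np.linspace(0,6.283,200)])
  print(dz,P.min(0),P.max(0),P[P[:,0].argmax()])
cv2.imwrite('pics/c19.png',cv2.resize(c['img'][180:350,235:405,::-1],None,fx=4,fy=4,interpolation=cv2.INTER_CUBIC))
E
```

```text
catch [ 0.464 -0.354  0.117]
inner bottom (z~.06) [ 0.465 -0.355  0.06 ]
-0.004 [245.641 217.885] [396.617 350.953] [396.617 284.569]
-0.002 [245.995 223.117] [396.262 354.94 ] [396.262 289.155]
0 [246.346 228.298] [395.911 358.892] [395.911 293.698]
0.002 [246.693 233.426] [395.563 362.809] [395.563 298.199]
0.004 [247.038 238.505] [395.218 366.693] [395.218 302.658]
```

View pics/c19.png

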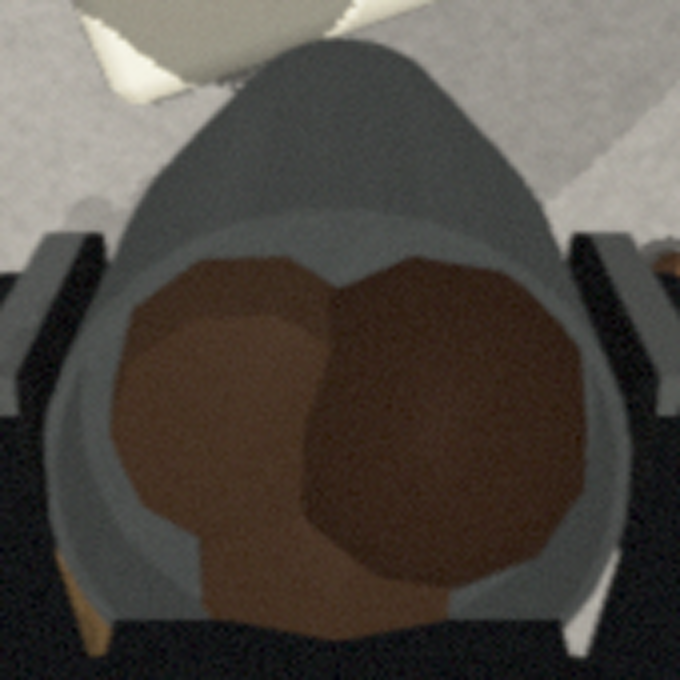

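Request:
drive_tool(
  series=[
    [[0.1,0,-0.6],[0,0,0]],
    [[0.1,0,-0.5],[0,0,0]],
    [[0.1,0,-0.3],[0,0,0]],
    [[0,0,0],[0,0,0]],
    [[0,0,0],[0,0,0]],
  ],
)

```text
time: 16.3
eef_pos: [0.4667, -0.3429, 0.247]
tcp_rot: [0.036, 0.705, -0.036, 0.708]
contact_force: [0.4, -0.1, -1.1]
opening: 0.669
```

```bash
python3 - <<'E'
from h import *
goal([.4625,-.354,.20],down(-6.25,1))
E
```

```text
t 16.3 pos [ 0.467 -0.343  0.247] shift [ 0.941 -0.228 -0.065] turn [0.431 0.247 0.013] F [ 0.437 -0.094 -1.146] op 0.669 q [-0.81   0.071  1.815  0.003  1.253 -2.28 ]
```

Request:
drive_tool(
  series=[
    [[0.3,-0.22,-0.06],[0.4,0.2,0]],
    [[0.3,0,0],[0,0,0]],
    [[0.2,0,0],[0,0,0]],
    [[0,0,0],[0,0,0]],
  ],
)

```text
time: 16.7
eef_pos: [0.4646, -0.3538, 0.2038]
tcp_rot: [0.037, 0.706, -0.038, 0.707]
contact_force: [0.1, 0.2, -2.7]
opening: 0.665
```

```bash
python3 - <<'E'
from h import *
goal([.4625,-.354,.19],down(-6.25,1))
s=snap('scene','s11');t=snap('top','t11');w=snap('wrist','w11')
cv2.imwrite('pics/c20.png',np.hstack([cv2.resize(s['img'][255:385,270:400,::-1],None,fx=3,fy=3,interpolation=cv2.INTER_CUBIC),w['img'][:390,:400,::-1]]))
E
```

```text
t 16.7 pos [ 0.465 -0.354  0.204] shift [ 0.276 -0.009 -0.042] turn [0.15  0.098 0.035] F [ 0.139  0.218 -2.737] op 0.665 q [-0.825  0.121  1.842  0.001  1.177 -2.289]
```

View pics/c20.png

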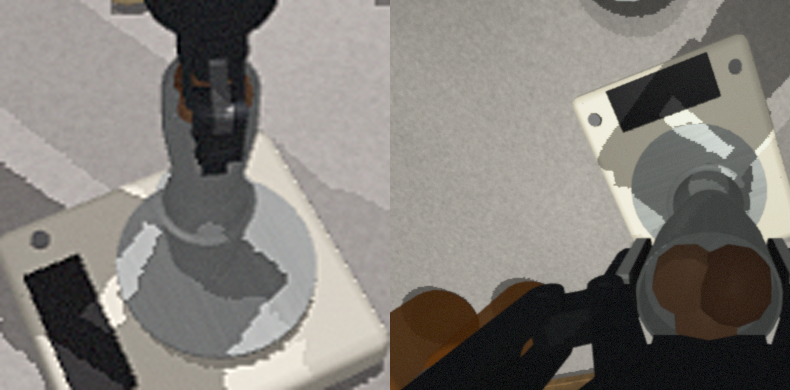

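```bash
python3 - <<'E'
from h import *
s=load('s11');w=load('w11')
a=cv2.resize(s['img'][265:365,305:385,::-1],None,fx=5,fy=5,interpolation=cv2.INTER_CUBIC)
b=cv2.resize(w['img'][150:250,270:370,::-1],None,fx=5,fy=5,interpolation=cv2.INTER_CUBIC)
cv2.imwrite('pics/c21.png',cv2.hconcat([a,b][:1]));cv2.imwrite('pics/c21.png',np.hstack([a[:, :300],b]))
E
```

```text
(no output)
```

View pics/c21.png

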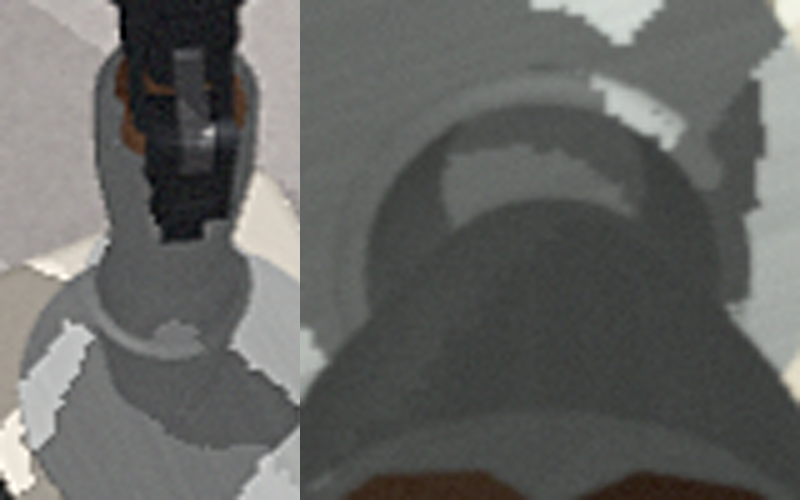

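```bash
python3 - <<'E'
from h import *
w=load('w11')
st=ctrl.get_state();M=Ro.from_quat(st['tcp_rot']).as_matrix();p=st['eef_pos'];print(p)
def circ(c,ctr,r): 
  P=np.array([proj(c,ctr+np.array([r*np.cos(a),r*np.sin(a),0])) for a in np.linspace(0,6.283,200)]);return P.min(0),P.max(0)
for x in (.460,.462,.464,.466): print(x,circ(w,np.array([x,-.354,.117]),.0273),circ(w,np.array([x,-.354,.117]),.0325))
for dz in (0,.002,.004):
  ctr=p+M@np.array([.0665,0,dz]);print(dz,ctr,circ(w,ctr,.021), circ(w,p+M@np.array([-.0285,0,dz]),.029))
E
```

```text
[ 0.465 -0.355  0.207]
0.46 (array([282.355, 163.62 ]), array([354.439, 232.797])) (array([275.486, 156.535]), array([361.318, 238.927]))
0.462 (array([282.722, 166.305]), array([354.633, 235.151])) (array([275.869, 159.256]), array([361.495, 241.252]))
0.464 (array([283.087, 168.977]), array([354.826, 237.493])) (array([276.251, 161.963]), array([361.672, 243.567]))
0.466 (array([283.451, 171.636]), array([355.018, 239.825])) (array([276.631, 164.656]), array([361.848, 245.87 ]))
0 [ 0.466 -0.355  0.14 ] (array([287.431, 187.332]), array([348.358, 244.812])) (array([242.32 , 229.075]), array([392.727, 359.918]))
0.002 [ 0.468 -0.355  0.14 ] (array([287.513, 190.222]), array([348.281, 247.401])) (array([242.676, 234.238]), array([392.382, 363.851]))
0.004 [ 0.47  -0.355  0.14 ] (array([287.594, 193.097]), array([348.204, 249.976])) (array([243.028, 239.35 ]), array([392.04 , 367.751]))
```

Request:
drive_tool(
  series=[
    [[0.3,0,-0.02],[0.1,0.1,0]],
    [[0.2,0,0],[0,0,0]],
    [[0,0,0],[0,0,0]],
  ],
)

```text
time: 17.15
eef_pos: [0.4652, -0.3552, 0.181]
tcp_rot: [0.036, 0.704, -0.04, 0.708]
contact_force: [-1.2, -0.6, -2.0]
opening: 0.669
```

```bash
python3 - <<'E'
from h import *
goal([.4637,-.3548,.1375],down(-6.25,1))
E
```

```text
t 17.15 pos [ 0.465 -0.355  0.181] shift [ 0.87   0.01  -0.035] turn [0.055 0.312 0.314] F [-1.181 -0.578 -1.996] op 0.669 q [-0.825  0.145  1.86  -0.001  1.129 -2.288]
```

Request:
drive_tool(
  series=[
    [[0.2,0.01,-0.03],[0,0.3,0.3]],
    [[0.2,0,0],[0,0,0]],
    [[0.1,0,0],[0,0,0]],
    [[0,0,0],[0,0,0]],
  ],
)

```text
time: 17.55
eef_pos: [0.4634, -0.3543, 0.1532]
tcp_rot: [0.039, 0.706, -0.038, 0.706]
contact_force: [0.0, 0.1, -1.5]
opening: 0.67
```

```bash
python3 - <<'E'
from h import *
goal([.4637,-.3548,.1375],down(-6.25,1))
s=snap('scene','s12');w=snap('wrist','w12')
a=cv2.resize(s['img'][265:365,305:385,::-1],None,fx=5,fy=5,interpolation=cv2.INTER_CUBIC)
b=cv2.resize(w['img'][150:250,270:370,::-1],None,fx=5,fy=5,interpolation=cv2.INTER_CUBIC)
cv2.imwrite('pics/c22.png',np.hstack([a[:, :300],b]))
E
```

```text
t 17.55 pos [ 0.463 -0.354  0.153] shift [ 0.315 -0.009  0.007] turn [ 0.048 -0.055 -0.051] F [ 0.01   0.058 -1.507] op 0.67 q [-0.827  0.177  1.879  0.     1.088 -2.289]
```

View pics/c22.png

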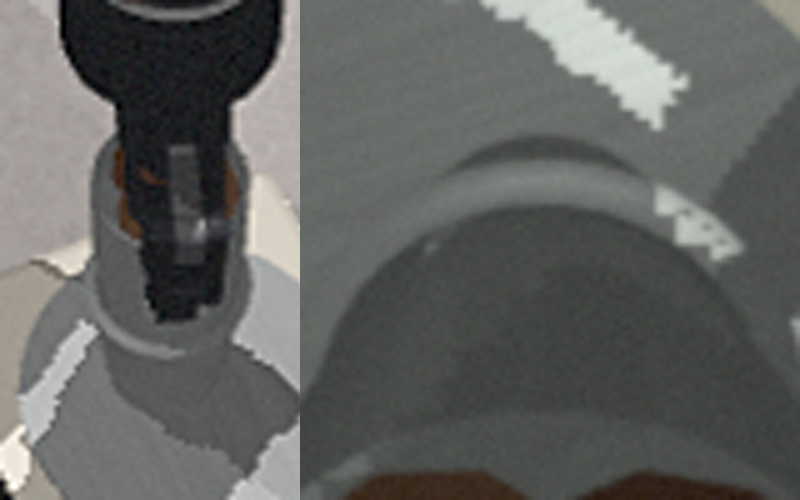

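Request:
drive_tool(
  series=[
    [[0.1,-0.01,0],[0,0,0]],
    [[0.1,0,0],[0,0,0]],
    [[0,0,0],[0,0,0]],
  ],
)

```text
time: 17.95
eef_pos: [0.4639, -0.3558, 0.1448]
tcp_rot: [0.038, 0.706, -0.039, 0.706]
contact_force: [-0.7, -0.0, -2.1]
opening: 0.669
```

```bash
python3 - <<'E'
from h import *
goal([.4637,-.3548,.1375],down(-6.25,1))
w=snap('wrist','w13')
cv2.imwrite('pics/c23.png',cv2.resize(w['img'][150:290,240:400,::-1],None,fx=5,fy=5,interpolation=cv2.INTER_CUBIC)[:600])
goal([.4637,-.3548,.1375],down(-6.25,1))
E
```

```text
t 17.95 pos [ 0.464 -0.356  0.145] shift [ 0.146  0.019 -0.007] turn [0.069 0.049 0.086] F [-0.719 -0.046 -2.122] op 0.669 q [-0.827  0.188  1.882 -0.001  1.07  -2.29 ]
t 18.0 pos [ 0.464 -0.356  0.145] shift [ 0.151  0.02  -0.009] turn [0.063 0.066 0.093] F [-1.224 -0.171 -1.868] op 0.672 q [-0.827  0.188  1.882 -0.001  1.07  -2.29 ]
```

View pics/c23.png

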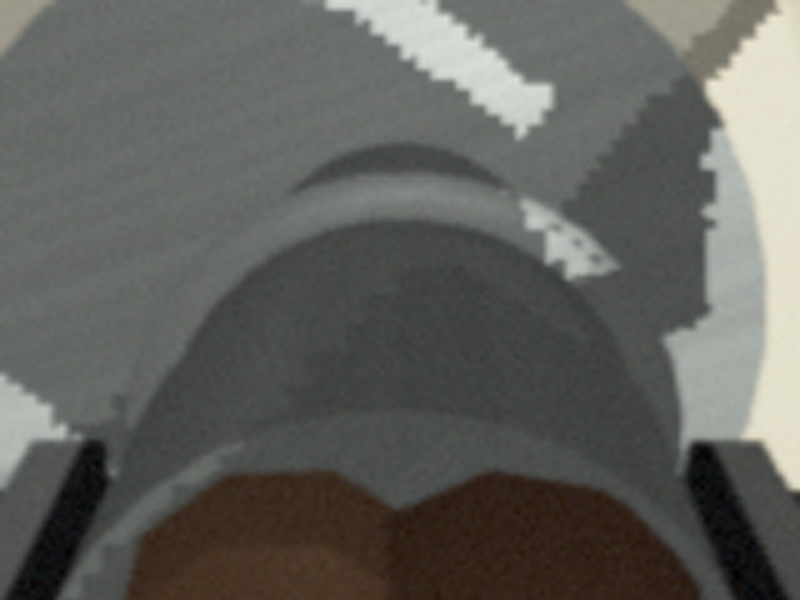

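Request:
drive_tool(
  series=[
    [[0.06,0.01,0],[0,0,0]],
    [[0.02,0,0],[0,0,0]],
    [[0,0,0],[0,0,0]],
  ],
)

```text
time: 18.3
eef_pos: [0.4637, -0.3555, 0.1413]
tcp_rot: [0.037, 0.706, -0.039, 0.706]
contact_force: [-1.6, -0.1, 0.0]
opening: 0.67
```

Request:
drive_tool(
  series=[
    [[0.02,0,0],[0,0,0]],
  ],
)

```text
time: 18.4
eef_pos: [0.4638, -0.3556, 0.1405]
tcp_rot: [0.037, 0.706, -0.039, 0.706]
contact_force: [-1.4, -0.0, -0.4]
opening: 0.675
```

```bash
python3 - <<'E'
from h import *
goal([.4637,-.3548,.1375],down(-6.25,1))
s=snap('scene','s14');t=snap('top','t14')
goal([.4637,-.3548,.1375],down(-6.25,1))
cv2.imwrite('pics/c24.png',cv2.resize(s['img'][270:360,300:390,::-1],None,fx=6,fy=6,interpolation=cv2.INTER_CUBIC))
E
```

```text
t 18.4 pos [ 0.464 -0.356  0.141] shift [ 0.06   0.016 -0.003] turn [0.09  0.009 0.136] F [-1.408 -0.002 -0.351] op 0.675 q [-0.827  0.193  1.885 -0.002  1.062 -2.289]
t 18.5 pos [ 0.464 -0.356  0.14 ] shift [ 0.055  0.015 -0.001] turn [ 0.087 -0.007  0.127] F [-0.627  0.394 -1.115] op 0.668 q [-0.827  0.193  1.886 -0.002  1.061 -2.289]
```

View pics/c24.png

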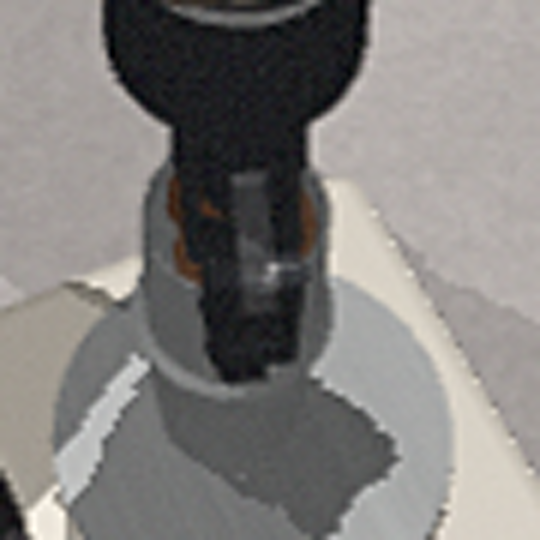

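Request:
drive_tool(
  series=[
    [[0.02,0.01,-0.01],[0,0,0.1]],
    [[0,0,0],[0,0,0]],
  ],
)

```text
time: 18.7
eef_pos: [0.4634, -0.3553, 0.1394]
tcp_rot: [0.037, 0.706, -0.039, 0.706]
contact_force: [-0.4, -0.6, -3.1]
opening: 0.672
```

```bash
python3 - <<'E'
from h import *
goal([.4637,-.3548,.1375],down(-6.25,1)); print(ctrl.get_state()['wrist_torque'])
E
```

```text
t 18.7 pos [ 0.463 -0.355  0.139] shift [0.038 0.012 0.006] turn [0.089 0.037 0.082] F [-0.384 -0.622 -3.064] op 0.672 q [-0.828  0.193  1.887 -0.001  1.06  -2.291]
[0.011 0.193 0.043]
```

Request:
drive_tool(
  series=[
    [[0.02,0,0],[0,0,0]],
    [[0,0,0],[0,0,0]],
  ],
)

```text
time: 18.9
eef_pos: [0.4633, -0.3554, 0.1384]
tcp_rot: [0.037, 0.706, -0.039, 0.706]
contact_force: [-0.9, 0.7, -2.3]
opening: 0.668
```

```bash
python3 - <<'E'
from h import *
goal([.4637,-.3548,.1375],down(-6.25,1)); print(ctrl.get_state()['wrist_torque'])
E
```

```text
t 18.9 pos [ 0.463 -0.355  0.138] shift [0.018 0.013 0.006] turn [0.087 0.04  0.09 ] F [-0.865  0.654 -2.265] op 0.668 q [-0.828  0.195  1.888 -0.001  1.058 -2.291]
[-0.047  0.268 -0.033]
```

Request:
drive_tool(
  series=[
    [[0.015,0.005,0],[0,0,0]],
  ],
)

```text
time: 19.0
eef_pos: [0.4634, -0.3554, 0.138]
tcp_rot: [0.037, 0.706, -0.039, 0.706]
contact_force: [-1.3, 0.1, 2.0]
opening: 0.67
```

Request:
drive_tool(
  series=[
    [[0.015,0,0],[0,0,0]],
  ],
)

```text
time: 19.1
eef_pos: [0.4635, -0.3555, 0.1377]
tcp_rot: [0.037, 0.706, -0.039, 0.706]
contact_force: [-1.7, 1.0, 2.1]
opening: 0.669
```

Request:
drive_tool(
  series=[
    [[0.015,0,0],[0,0,0]],
  ],
)

```text
time: 19.2
eef_pos: [0.4636, -0.3556, 0.1376]
tcp_rot: [0.037, 0.706, -0.039, 0.706]
contact_force: [-2.1, 1.6, 5.4]
opening: 0.667
```

Request:
drive_tool(
  series=[
    [[0,0,0],[0,0,0]],
    [[0,0,0],[0,0,0]],
    [[0,0,0],[0,0,0]],
    [[0,0,0],[0,0,0]],
  ],
  grip=1,
)

```text
time: 19.6
eef_pos: [0.4653, -0.356, 0.138]
tcp_rot: [0.037, 0.704, -0.04, 0.708]
contact_force: [-0.1, -0.0, -0.7]
opening: 1.007
```

```bash
python3 - <<'E'
from h import *
goal([.4637,-.3548,.1375],down(-6.25,1))
s=snap('scene','s15');w=snap('wrist','w15')
cv2.imwrite('pics/c25.png',cv2.resize(s['img'][270:360,300:390,::-1],None,fx=6,fy=6,interpolation=cv2.INTER_CUBIC))
E
```

```text
t 19.6 pos [ 0.465 -0.356  0.138] shift [ 0.009  0.02  -0.034] turn [0.062 0.351 0.211] F [-0.148 -0.041 -0.702] op 1.007 q [-0.827  0.196  1.887  0.001  1.052 -2.29 ]
```

View pics/c25.png

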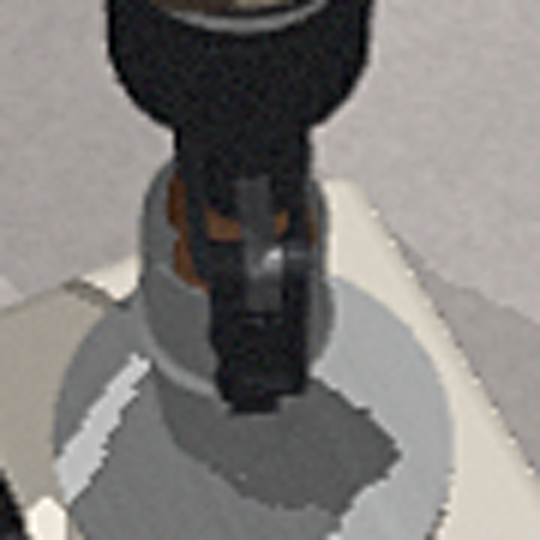

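View pics/w15.png

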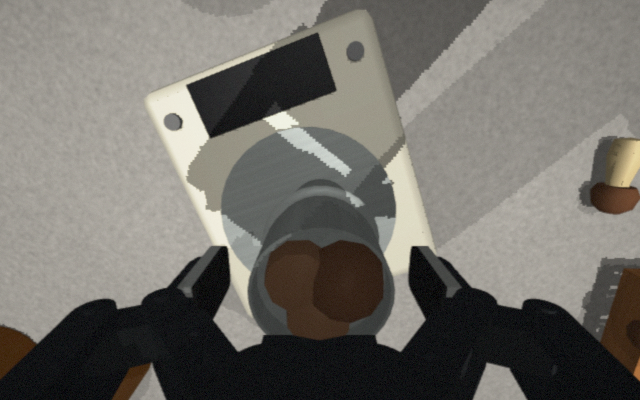

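Open and clear on both sides. Rise straight up, slowly first.

Request:
drive_tool(
  series=[
    [[-0.2,0,0],[0,0.3,0]],
    [[-0.4,0,0],[0,0,0]],
    [[-0.6,0,0],[0,0,0]],
    [[-0.8,0,0],[0,0,0]],
    [[-0.8,0,0],[0,0,0]],
  ],
)

```text
time: 20.2
eef_pos: [0.4627, -0.3527, 0.2762]
tcp_rot: [0.041, 0.71, -0.036, 0.702]
contact_force: [-0.5, -0.5, 0.2]
opening: 1.002
```

Request:
drive_tool(
  series=[
    [[0,0.9,0],[0,0,0]],
    [[0,0.9,0],[0,0,0]],
    [[0,0.9,0],[0,0,0]],
    [[0,0.9,0],[0,0,0]],
    [[0,0,0],[0,0,0]],
  ],
)

```text
time: 20.7
eef_pos: [0.4862, -0.1726, 0.2916]
tcp_rot: [0.038, 0.703, -0.042, 0.709]
contact_force: [-0.5, 0.6, 0.2]
opening: 1.001
```

```bash
python3 - <<'E'
from h import *
s=snap('scene','s16');t=snap('top','t16')
print(ctrl.get_state()['eef_pos'])
cv2.imwrite('pics/c26.png',np.hstack([cv2.resize(s['img'][265:365,295:395,::-1],None,fx=4,fy=4,interpolation=cv2.INTER_CUBIC),cv2.resize(t['img'][177:277,400:500,::-1],None,fx=4,fy=4,interpolation=cv2.INTER_CUBIC)]))
E
```

```text
[ 0.486 -0.176  0.292]
```

View pics/c26.png

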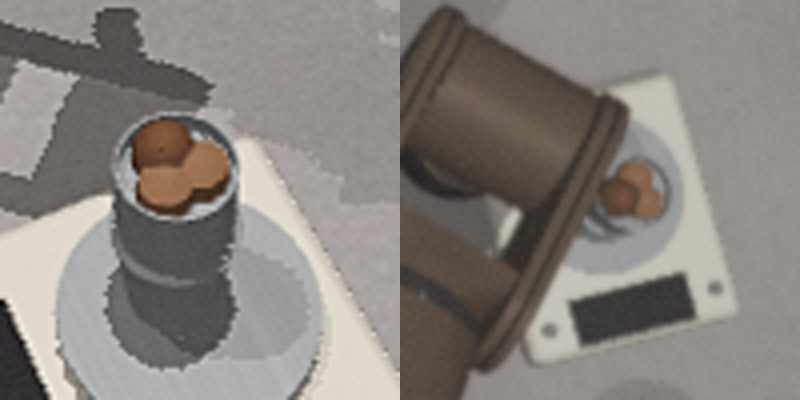

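View pics/s16.png

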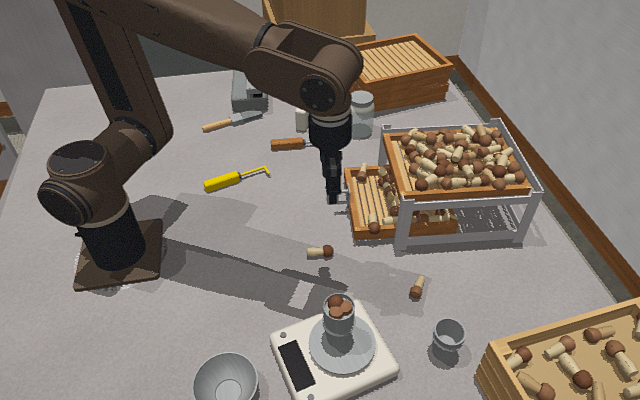

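View pics/t16.png

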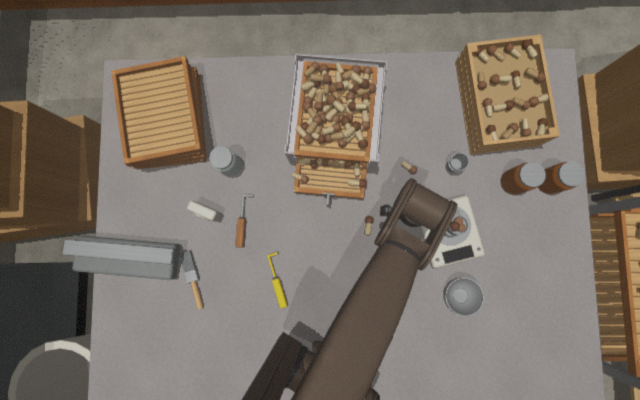

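```bash
python3 - <<'E'
from h import *
s=load('s16');t=load('t16');w=load('s7');t7=load('t7')
for z in(.162,.166,.170):print(z,proj(s,[.465,-.355,z]),'obs 338.2 306.2')
r=[proj(s,[.465+.0325*np.cos(a),-.355+.0325*np.sin(a),.117]) for a in np.linspace(0,6.28,90)]
print('catch rim front row',np.max([p[1] for p in r]),'obs',265+285/4)
# compare unchanged regions of top view before/after
d=np.abs(cv2.GaussianBlur(t['img'],(3,3),0).astype(int)-cv2.GaussianBlur(load('top0')['img'],(3,3),0).astype(int)).max(2)
for n,(x,y,k) in dict(hook=(245,222,28),jar=(222,159,16),hyg=(201,211,18),sha=(369,225,10),shb=(409,167,10),spare=(457,163,13)).items():
    print(n,(d[y-k:y+k,x-k:x+k]>40).sum())
cv2.imwrite('pics/c27.png',np.hstack([cv2.resize(load('top0')['img'][140:260,180:300,::-1],None,fx=3,fy=3),cv2.resize(t['img'][140:260,180:300,::-1],None,fx=3,fy=3)]))
cv2.imwrite('pics/c28.png',cv2.resize(t['img'][120:260,260:400,::-1],None,fx=4,fy=4,interpolation=cv2.INTER_CUBIC))
E
```

```text
0.162 [338.572 306.64 ] obs 338.2 306.2
0.166 [338.61  305.408] obs 338.2 306.2
0.17 [338.648 304.169] obs 338.2 306.2
catch rim front row 335.4796006945605 obs 336.25
hook 0
jar 0
hyg 0
sha 3
shb 0
spare 0
```

View pics/c28.png

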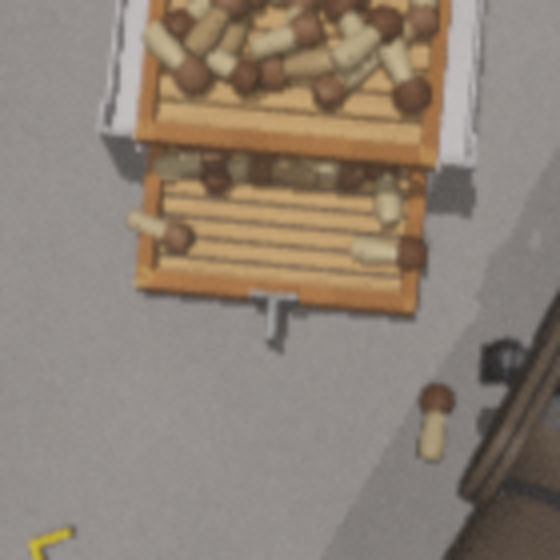

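The cup's rim is within 1 px of where a seated cup's should be. The tray board is still at its stop position, and the bystanders and hook have not moved. Handing in.

```bash
python3 -c "
from h import *
print(ctrl.sign_off())"
```

```text
the job is handed in; nothing more can be done
None
```

The job is done and handed in at about 21 s of robot time, well under the 72 s limit; `sign_off` gave no verdict.

- **Tray:** I hooked the handle loop and pulled the lower tray to its stop. The pull force rose to 27 N with no further movement. The front board measured 100 mm in front of the rack's edge, as expected at the stop. After the placing, the top view shows the tray in the same place.
- **Hook:** I laid it back where it had been on the bench. The top view there matches the one taken at the start. It may have dropped up to about 2 mm at release, because I felt no clear contact before opening the gripper.
- **Sample cup:** I lowered it into the catch cup in steps of about 1 mm and opened the gripper when contact showed, at about 5 N on the reading (about 7 N allowing for the cup's weight). That was a few small steps after the first contact sign. The seat came at the height worked out beforehand, and the pictures show the cup upright.
- **Bystanders:** the jar, hygrometer, spare cups and both mushrooms show no change in the top view.

**Checks that disagreed:**
- The scene and top cameras differed by about 7 mm on the catch cup's position. I used the wrist camera, which fell between them.
- After release, the sample cup's rim in the scene view fits a height of 162 to 166 mm, against 166 mm when just touching. That is within camera error. I did not test that the cup lifts out again.

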